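# Run the bottom tap down the hub's blind thread

## Robot

A 6-joint arm with a two-finger parallel gripper is mounted at the origin on a cart in front of the work surface, level with it; the furniture and walls round the work are solid. World frame = base frame: x ahead of the robot, y to its left, z up, the work surface at z = 0. Lengths are in m, angles in degrees, forces in N, time in s.
With the tool pointing down it reaches from about 0.4 to 0.825 m from the base axis. Payload 7 kg.
Tool frame: the origin (TCP) lies on the centre line of the jaws, within the pads' length; the fingertips stand 25 mm ahead of it and the grasp point (between the pads) lies 6 mm ahead of it; x points along the fingers, z is the direction in which the jaws open and shut, and the axes are right-handed (so a half turn about x gives the same grasp; the last joint's range is limited). The gripper opens to 88 mm and grips with 3 to 60 N. Pads are 19 mm wide; open, the fingers measure 130 mm over their backs; the gripper's body (78 mm by 193 mm) begins 47 mm behind the grasp point.
Start: joints at [-57.004, 20.546, 0.682, 0, -70.136, -16.507], TCP at [0.192, -0.647, 0.252] pointing down, gripper open.
Joint ranges: [-176.03, 176.03], [-82.01, 121.73], [-58.28, 71.71], [-173.87, 95.51], [-174.79, -0.11], [-173.66, 173.66]. Speed limits (degrees/s): [136.94, 136.94, 172.46, 180, 180, 180].

## Interface

Orientations are given as [roll, pitch, yaw] about the fixed x, y, z axes, in that order (R = Rz(yaw) Ry(pitch) Rx(roll)).
In Python, from plant import ctrl gives the robot as it stands. The module is installed in compiled form; this text tells all that it offers.
- The arm moves only by the tool send_rows, never from a script. Its argument "deltas" is a list of rows, each an object of numbers: "dx", "dy", "dz": the shift along the tool's x, y, z in mm; "ax", "ay", "az": the turn, a rotation vector about the tool's x, y, z in units of 5 degrees (1.0 is 5 degrees); "fingers": the opening, from 0 (shut) to 1 (fully open). A call has 1 to 12 rows; each row shifts and turns the commanded pose from where the row before left it, along the tool's axes as they then stand; what a row does not reach is not made up. A row lasts 1/8 s, in which the tool goes at most 62.5 mm and 10.7 degrees, less where a joint would pass 70% of its speed; a pose out of reach is approached as far as the arm can. A call with a gripper value outside its range is refused whole. The fingers move at their own pace and stop on an object; the grip force is fixed at half the most. Time passes only in rows, so rows that do not move let the fingers close. It gives the time, the measured TCP pose, the force and the opening at its end, in the units of the state.
- ctrl.get_obs(): the state, without advancing time (a new reading comes with each control period).
- ctrl.snapshot(name): name is "scene" or "top" or "wrist"; returns a dict with "image" (480x640x3 uint8, blue, green, red), "fx", "fy", "cx", "cy" (pixels), "k1" (the pictures are not rectified: a ray, as slopes to the right and down, at radius r is drawn at 1 + k1 r^2 times it, then the intrinsics apply), "R" (3x3) and "t" (3): a world point X has camera coordinates R X + t; the wrist camera has in their place "hand_eye" (4x4, takes a point from camera to tool coordinates, whose origin is the TCP and whose axes are the tool frame's). Camera axes: x right, y down, z forward; pixel columns grow to the right and rows downward; lengths in m; the calibration is good to about 2 mm. A picture is of the moment at which its call begins: read the wrist's pose just before it. There is no depth.
- ctrl.close_job(): hands the job in, once; it reports no verdict.
The state is a dict: "clock": time; "joint_pos": joint angles; "qvel": joint speeds; "tau": joint torques, N m; "tool_pos": TCP position; "orientation": TCP orientation; "force": force on the tool from outside, world axes, zero at the start; "moment": the same for the moment, N m; "opening": finger opening in m.
Only numpy, scipy, OpenCV 4.12 (cv2) and the standard library are available. Lean on these libraries where they do the work, as an engineer would, in place of code of your own. Each camera call takes 0.05 s, during which the arm holds its last target.

## Task

Take the T-handle tap wrench out of the wooden stand, set it fully down on the square of the tap that is already started in the wheel hub held in the vice, and run the tap down the blind thread the way a fitter does: half a turn forward (clockwise from above), a quarter turn back, again half forward and a quarter back, then forward until you feel it come up firmly on the bottom of the hole. Do not strain the slim tap when it gets there, leave it at the bottom with the wrench standing upright on its square, let go, and leave the things around it where they are.

Things in the scene. Friction and masses are not known exactly. Their poses are not given: they have to be found in the camera images.
- wrench_head (a point): T-handle tap wrench, steel, loose, 0.20 kg, 88 mm tall, standing upright in the wooden stand. This point is the middle of its flat-sided head: 34 mm long (its x axis), 14 mm thick (its y axis, grip across it), 32 mm tall (z from 16 mm below to 16 mm above this point). A 10 mm round cross-bar, 105 mm long over its ball ends, runs along x through this point. Below the head a neck of 13 mm diameter leads down to the square socket. z axis up
- wrench_mouth (a point): centre of the underside of the wrench = mouth of its square socket, 72 mm below wrench_head on the same axis. Socket outside 20.4 mm square, inside 13.4 mm square and 19 mm deep with a small lead-in at the mouth, sides parallel to the wrench's x and y axes. It fits the tap's 12 mm square with 0.7 mm play on each side and so turns about 0.12 rad either way before it drives
- tap_top (a point): centre of the top face of the tap's square (12 mm square, 19 mm tall above a 11.6 mm round shank), standing up out of the wheel hub in the vice. x and y axes parallel to the sides of the square; every quarter turn fits. With the wrench fully down this point is 19 mm above wrench_mouth. The axis is vertical
- hole_mouth (a point): centre of the top face of the hub's aluminium boss (33 mm diameter), where the tap enters; fixed to the vice, a small blue machine vice about 180 x 100 mm, 76 mm high to this point, bolted down; its axes do not turn with the tap. The tap axis goes through it
- tap_tip (a point): lower end of the tap inside the blind hole, on the axis; it goes down 2 mm for each turn forward
- hole_bottom (a point): bottom of the blind hole on the axis, hidden from sight. The tap comes up on it somewhere between 4.9 and 5.85 rad of forward turn; the reading is not fine enough to tell where
- tap (a joint): turn of the tap's threaded part in the hub, rad, 0 at the start, growing forward (clockwise seen from above). The thread takes about 0.12 Nm to turn either way and stays where it is left
- tap_shank (a joint): wind-up of the tap's slim shank, rad: the square turned relative to the threaded part, positive under forward torque; springy, 3 Nm per rad (about 0.04 while just running; firm on the bottom from 0.10 = 0.30 Nm; strained above 0.25 = 0.75 Nm)
- tap_stand: hardwood tap stand, 60 (x) x 130 (y) x 38 mm (z), fixed; origin at the centre of its underside. The wrench stands 24 mm deep in a 23.4 mm square hole at (0, +0.030) of the stand's frame; a second, empty hole at (0, -0.012), a small tap standing up to 62 mm at (0, -0.045)
- spur_gear: loose black gear, 68 mm diameter, 12 mm thick, lying flat; origin at the centre of its underside; leave alone
- red_tape: loose roll of red tape, 54 mm diameter, 38 mm high; origin at the centre of its underside; leave alone
- glue_bottle: loose yellow glue bottle, 33 mm diameter, 90 mm tall, standing; origin at the centre of its underside; leave alone
- screw_dish: loose steel dish of screws, 108 mm diameter, 20 mm high; origin at the centre of its underside; leave alone

How it is judged:
By the outcome, as a careful person would: the job done as asked, in the order asked, and still so for the second after the job is handed in, with the robot touching nothing.
It also fails if it takes over 72 s, if anything falls off the work surface, if the arm or the gripper's body presses on something with over 40 N, if the wrist force passes 120 N, or if a joint passes its speed limit or range.

## Working session

There is one attempt and no reset: what is moved stays moved. The work goes in short steps, Python scripts to look and compute and a tool call to move; the robot and the scene stay as the last step left them, time stands still between calls to the robot, and variables do not carry over. Pictures are saved under pics/ and viewed, and the job is handed in when it is done.

Besides the shell and the picture viewer there is one more tool, called after "Call:" as name(argument=value, ...), one argument or row to a line, values as JSON. send_rows: Moves the arm, as the interface text tells. Its arguments: {"type":"object","properties":{"deltas":{"type":"array","items":{"type":"object","properties":{"dx":{"type":"number"},"dy":{"type":"number"},"dz":{"type":"number"},"ax":{"type":"number"},"ay":{"type":"number"},"az":{"type":"number"},"fingers":{"type":"number"}}}}},"required":["deltas"]}

```bash
ls; mkdir -p pics; cat > h.py <<'E'
import numpy as np, cv2, pickle
from scipy.spatial.transform import Rotation as Ro
def snap(name):
    from plant import ctrl
    o=ctrl.get_obs(); s=ctrl.snapshot(name); s['obs']=o
    return s
def save(s,fn):
    cv2.imwrite('pics/'+fn+'.png',s['image']); pickle.dump(s,open('pics/'+fn+'.pkl','wb'))
def load(fn): return pickle.load(open('pics/'+fn+'.pkl','rb'))
def cam(s):
    # returns Rcw (cam->world), C
    if 'R' in s and s['R'] is not None:
        R=np.array(s['R']);t=np.array(s['t']); return R.T,-R.T@t
    o=s['obs']; T=np.eye(4); T[:3,:3]=Ro.from_euler('xyz',o['orientation'],degrees=True).as_matrix(); T[:3,3]=o['tool_pos']
    M=T@np.array(s['hand_eye']); return M[:3,:3],M[:3,3]
def ray(s,u,v):
    x=(u-s['cx'])/s['fx'];y=(v-s['cy'])/s['fy']; a,b=x,y
    for _ in range(20):
        k=1+s['k1']*(a*a+b*b); a,b=x/k,y/k
    R,C=cam(s); d=R@np.array([a,b,1]); return C,d/np.linalg.norm(d)
def onz(s,u,v,z):
    C,d=ray(s,u,v); return C+d*(z-C[2])/d[2]
def proj(s,X):
    R,C=cam(s); p=R.T@(np.array(X)-C); a,b=p[0]/p[2],p[1]/p[2]; k=1+s['k1']*(a*a+b*b)
    return np.array([s['fx']*a*k+s['cx'],s['fy']*b*k+s['cy']])
def tri(*obs):
    A=np.zeros((3,3));B=np.zeros(3)
    for s,u,v in obs:
        C,d=ray(s,u,v);P=np.eye(3)-np.outer(d,d);A+=P;B+=P@C
    X=np.linalg.solve(A,B)
    return X
E
python3 - <<'E'
from h import *
from plant import ctrl
print(ctrl.get_obs())
for n in ['scene','top','wrist']:
    s=snap(n); save(s,n+'0'); print(n,{k:v for k,v in s.items() if k not in('image','obs')}, cam(s)[1])
E
```

```text
pics
{'clock': 0.0, 'joint_pos': array([-5.70039070e+01,  2.05898869e+01,  6.32599727e-01, -2.01983143e-02,
       -7.01359686e+01, -1.65068331e+01]), 'qvel': array([-0.0257306 ,  0.0467652 ,  0.00889544,  0.06323927,  0.08682394,
       -0.08662232]), 'tau': array([-3.29181212e-04, -5.82721174e+01,  2.93075484e+01,  6.99774876e+00,
        7.04835678e-03, -1.70997755e-04]), 'tool_pos': array([ 0.19143169, -0.64680484,  0.25063097]), 'orientation': array([  4.99974431,  89.90483012, 111.48212559]), 'force': array([-0.02910927,  0.06744597,  0.35919176]), 'moment': array([-0.00104317, -0.0508897 ,  0.00898169]), 'opening': 0.08722407663027718}
scene {'fx': 576.4249771640002, 'fy': 576.4249771640002, 'cx': 318.41177733270337, 'cy': 236.3589572740303, 'k1': 0.030783611844926114, 'R': array([[ 0.71722755, -0.69676086,  0.01043738],
       [-0.28796982, -0.31000155, -0.90607528],
       [ 0.6345534 ,  0.6468565 , -0.42298776]]), 't': array([-0.31373967,  0.23893995,  1.46067886])} [-0.63304852 -1.08937939  0.83762148]
top {'fx': 599.072513598965, 'fy': 599.072513598965, 'cx': 322.43774202
[... 163 characters left out ...]
-05, -1.42908921e-01],
       [ 1.42904960e-01,  6.89403228e-03, -9.89712405e-01]]), 't': array([0.01519751, 0.47793251, 1.49307596])} [0.25964275 0.0049434  1.54612013]
wrist {'fx': 355.52915175260677, 'fy': 355.52915175260677, 'cx': 325.38332015492864, 'cy': 242.01055318504464, 'k1': 0.006872071024221235, 'hand_eye': array([[ 8.51547805e-05, -2.85702224e-01,  9.58318440e-01,
        -1.33178593e-01],
       [-1.12427668e-04, -9.58318440e-01, -2.85702214e-01,
         7.69266958e-02],
       [ 9.99999990e-01, -8.34125977e-05, -1.13726231e-04,
        -8.04201975e-04],
       [ 0.00000000e+00,  0.00000000e+00,  0.00000000e+00,
         1.00000000e+00]])} [ 0.11798078 -0.66965579  0.38392554]
```

View pics/scene0.png

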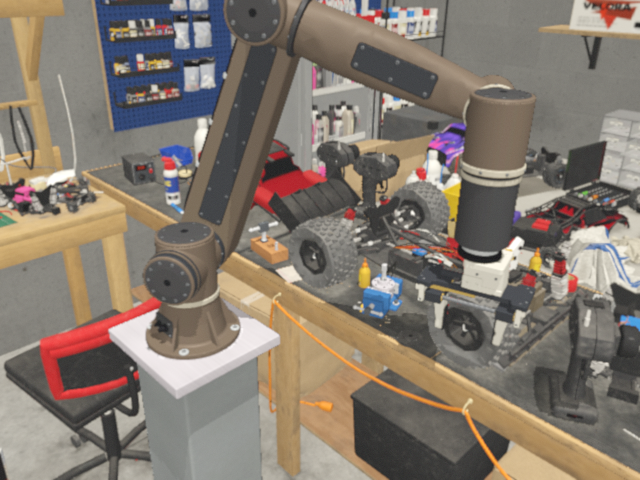

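View pics/top0.png

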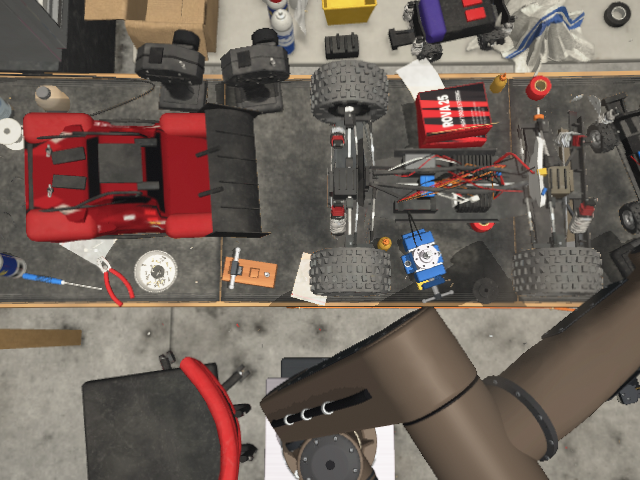

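View pics/wrist0.png

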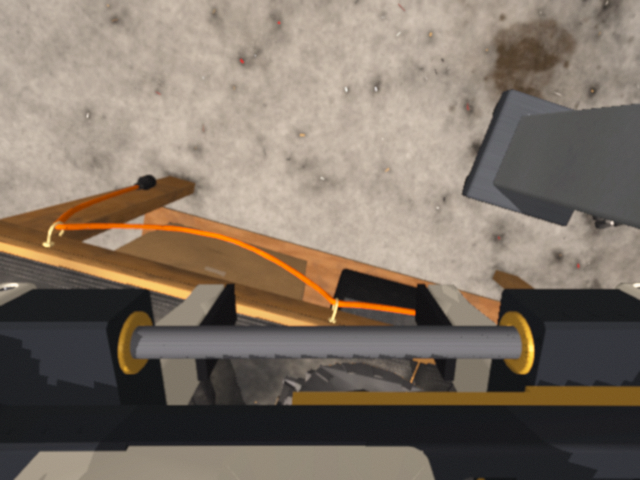

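The top view shows the stand near (249,272) with the wrench at (235,268) and the blue vice at (424,258). The dish is at (155,271) and the glue bottle at (385,242). I'll zoom in.

```bash
python3 - <<'E'
from h import *
s=load('top0'); im=s['image']
a=im[225:315,205:305]; b=im[205:315,370:500]
cv2.imwrite('pics/za.png',cv2.resize(a,None,fx=7,fy=6.6,interpolation=cv2.INTER_CUBIC))
cv2.imwrite('pics/zb.png',cv2.resize(b,None,fx=6,fy=5.4,interpolation=cv2.INTER_CUBIC))
for n,u,v,z in [('stand',249,272,.038),('wrench',235,268,.086),('hub',424,257,.076)]: print(n,onz(s,u,v,z))
s=load('scene0');cv2.imwrite('pics/zc.png',cv2.resize(s['image'][210:330,240:440],None,fx=4,fy=4,interpolation=cv2.INTER_CUBIC))
E
```

```text
stand [0.41469112 0.20102    0.038     ]
wrench [0.419608  0.2292057 0.086    ]
hub [ 0.44814757 -0.23528866  0.076     ]
```

View pics/za.png

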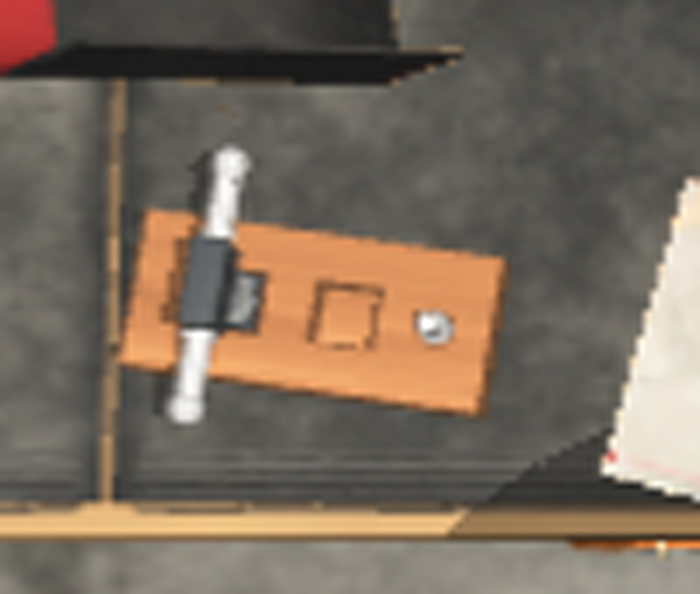

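View pics/zb.png

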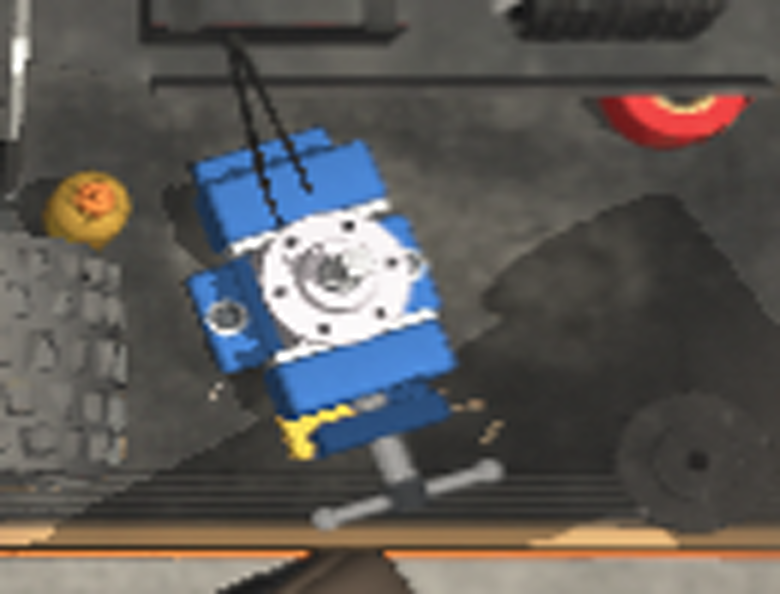

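View pics/zc.png

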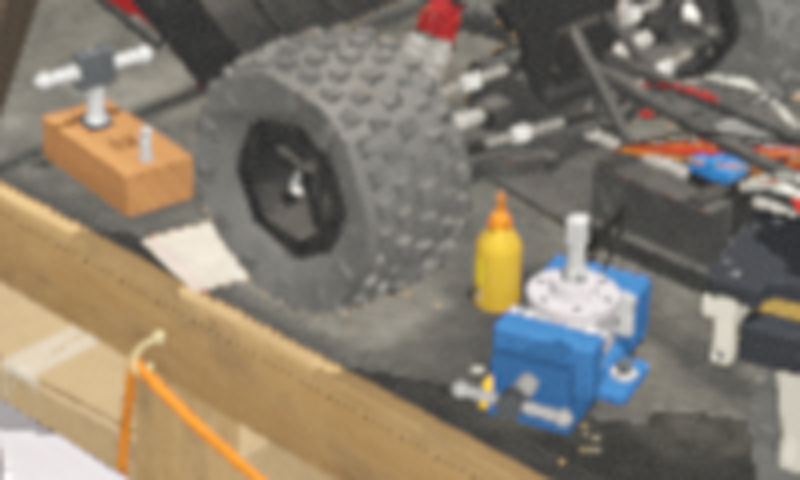

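```bash
cat >> h.py <<'E'
def toolR(yawz):
    """tool pointing down, jaw axis (tool z) at world angle yawz deg"""
    a=np.radians(yawz); z=np.array([np.cos(a),np.sin(a),0]); x=np.array([0,0,-1.]); y=np.cross(z,x)
    return np.column_stack([x,y,z])
def delta(pos,R,o=None):
    from plant import ctrl
    o=o or ctrl.get_obs()
    R0=Ro.from_euler('xyz',o['orientation'],degrees=True).as_matrix()
    d=R0.T@(np.array(pos)-o['tool_pos'])*1000; r=np.degrees(Ro.from_matrix(R0.T@R).as_rotvec())/5
    return d,r
def st():
    from plant import ctrl
    o=ctrl.get_obs(); R0=Ro.from_euler('xyz',o['orientation'],degrees=True).as_matrix()
    print('t',round(o['clock'],2),'q',np.round(o['joint_pos'],1),'pos',np.round(o['tool_pos'],4),'jaw',round(np.degrees(np.arctan2(R0[1,2],R0[0,2])),2),'xax',np.round(R0[:,0],4),'F',np.round(o['force'],2),'M',np.round(o['moment'],3),'op',round(o['opening'],4))
E
python3 - <<'E'
from h import *
np.set_printoptions(precision=4,suppress=True)
s=load('top0')
A=onz(s,238,249.5,.086);B=onz(s,231.4,286.8,.086); print('bar',A,B,np.linalg.norm(A-B),np.degrees(np.arctan2(*(A-B)[1::-1])),(A+B)/2)
# stand corners at z=.038
for c in [(150,208),(120,365),(483,413),(505,258)]: print(onz(s,205+c[0]/7,225+c[1]/6.6,.038))
C=load('scene0')
# tap top : scene px and top px
print('taptop',tri((C,240+577/4,210+216/4),(s,370+333/6,205+270/5.4)))
st()
for u in [392,310]: print('tyre',onz(s,u,285,.085))
E
```

```text
bar [0.4654 0.2229 0.086 ] [0.3736 0.2369 0.086 ] 0.09287746921314206 -8.698632656493224 [0.4195 0.2299 0.086 ]
[0.4542 0.2589 0.038 ]
[0.3937 0.2682 0.038 ]
[0.3753 0.1373 0.038 ]
[0.4348 0.1302 0.038 ]
taptop [ 0.4497 -0.2343  0.1187]
t 0.15 q [-57.   20.6   0.6  -0.  -70.1 -16.5] pos [ 0.1915 -0.6469  0.2508] jaw 106.48 xax [-0.0005  0.0012 -1.    ] F [ 1.13  0.62 -0.02] M [-0.016  0.038  0.06 ] op 0.0877
tyre [ 0.3782 -0.1545  0.085 ]
tyre [0.378  0.0454 0.085 ]
```

```bash
python3 - <<'E'
from h import *
np.set_printoptions(precision=3,suppress=True)
print(delta([.449,-.235,.27],toolR(106.5)))
E
```

```text
(array([ -18.806, -363.824,  321.958]), array([-0.003,  0.015, -0.002]))
```

Call:
send_rows(
  deltas=[
    {"dx":-12,"dy":-12,"dz":10,"fingers":1},
    {"dx":-6,"dy":-35,"dz":31,"fingers":1},
    {"dx":0,"dy":-40,"dz":35,"fingers":1},
    {"dx":0,"dy":-40,"dz":35,"fingers":1},
    {"dx":0,"dy":-40,"dz":35,"fingers":1},
    {"dx":0,"dy":-40,"dz":35,"fingers":1},
    {"dx":0,"dy":-40,"dz":35,"fingers":1},
    {"dx":0,"dy":-40,"dz":35,"fingers":1},
    {"dx":0,"dy":-40,"dz":35,"fingers":1},
    {"dx":0,"dy":-25,"dz":26,"fingers":1},
    {"dx":0,"dy":-12,"dz":10,"fingers":1},
    {"fingers":1},
  ],
)

```text
validation failed for argument at $.de...
```

```bash
python3 - <<'E'
from h import *
st(); s=snap('wrist'); save(s,'w1'); st()
s=snap('top'); save(s,'top1')
E
```

```text
t 0.15 q [-57.   20.6   0.6  -0.  -70.1 -16.5] pos [ 0.1915 -0.6469  0.2508] jaw 106.48 xax [-5.0e-04  1.2e-03 -1.0e+00] F [ 1.13  0.62 -0.02] M [-0.016  0.038  0.06 ] op 0.0877
t 0.2 q [-57.   20.6   0.7  -0.  -70.1 -16.5] pos [ 0.1915 -0.647   0.251 ] jaw 106.49 xax [-4.e-04  9.e-04 -1.e+00] F [-1.01 -0.45 -0.08] M [ 0.013  0.025 -0.021] op 0.0878
```

View pics/w1.png

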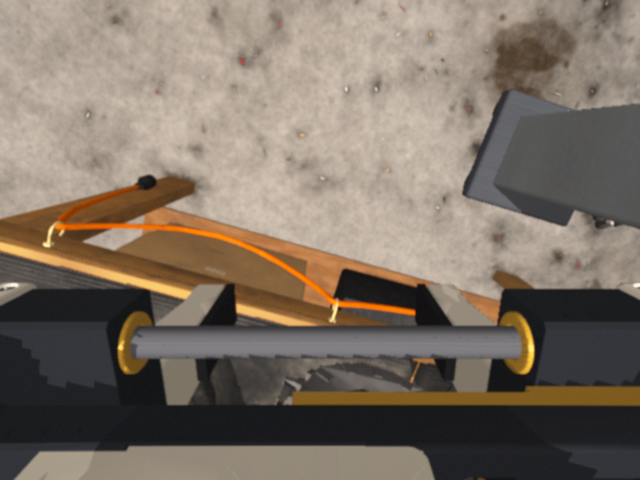

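The picture is the unmoved start view, because the call was refused. I'll try one row with every key filled in.

Call:
send_rows(
  deltas=[
    {"dx":-12,"dy":-12,"dz":10,"ax":0,"ay":0,"az":0,"fingers":1},
  ],
)

```text
clock: 0.38
tool_pos: [0.1997, -0.6337, 0.2624]
orientation: [12.6, 89.8, 119.0]
force: [-0.4, -0.3, -0.5]
opening: 0.0876
```

Call:
send_rows(
  deltas=[
    {"dx":-6,"dy":-35,"dz":31,"ax":0,"ay":0,"az":0,"fingers":1},
    {"dx":0,"dy":-40,"dz":35,"ax":0,"ay":0,"az":0,"fingers":1},
    {"dx":0,"dy":-40,"dz":35,"ax":0,"ay":0,"az":0,"fingers":1},
    {"dx":0,"dy":-40,"dz":35,"ax":0,"ay":0,"az":0,"fingers":1},
    {"dx":0,"dy":-40,"dz":35,"ax":0,"ay":0,"az":0,"fingers":1},
    {"dx":0,"dy":-40,"dz":35,"ax":0,"ay":0,"az":0,"fingers":1},
    {"dx":0,"dy":-40,"dz":35,"ax":0,"ay":0,"az":0,"fingers":1},
    {"dx":0,"dy":-40,"dz":35,"ax":0,"ay":0,"az":0,"fingers":1},
    {"dx":0,"dy":-25,"dz":26,"ax":0,"ay":0,"az":0,"fingers":1},
    {"dx":0,"dy":-12,"dz":10,"ax":0,"ay":0,"az":0,"fingers":1},
    {"dx":0,"dy":0,"dz":0,"ax":0,"ay":0,"az":0,"fingers":1},
  ],
)

```text
clock: 1.75
tool_pos: [0.4496, -0.2344, 0.2701]
orientation: [-115.3, 90.0, -8.7]
force: [-0.6, 0.3, 0.9]
opening: 0.0875
```

```bash
python3 - <<'E'
from h import *
st(); s=snap('wrist'); save(s,'w2'); st()
E
```

```text
t 1.75 q [ -5.3   3.8 -18.5   0.  -67.7 -68.1] pos [ 0.4496 -0.2344  0.2701] jaw 106.6 xax [ 8.e-04 -1.e-04 -1.e+00] F [-0.62  0.34  0.87] M [-0.012  0.043  0.015] op 0.0875
t 1.8 q [ -5.4   3.8 -18.5   0.  -67.7 -68.1] pos [ 0.4492 -0.235   0.2699] jaw 106.55 xax [ 4.e-04 -2.e-04 -1.e+00] F [-0.74  0.06  0.29] M [-0.011  0.058  0.02 ] op 0.0875
```

View pics/w2.png

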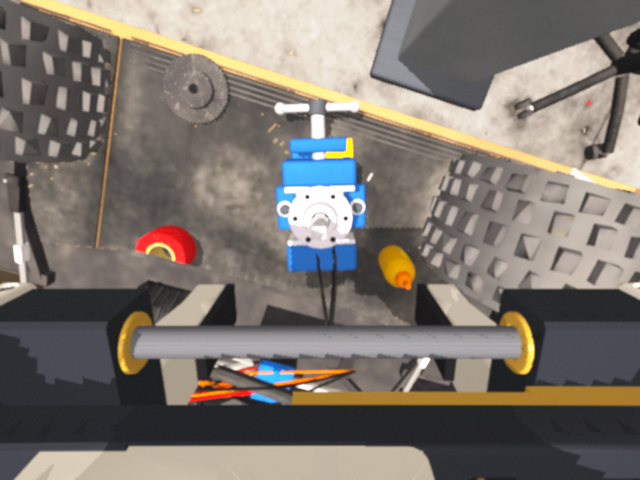

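The wrist view shows the vice from above, with the tap near (320,222). The gear is at (196,88), the tape at (168,245) and the bottle at (398,268). I'll zoom in on the tap.

```bash
python3 - <<'E'
from h import *
np.set_printoptions(precision=4,suppress=True)
s=load('w2');cv2.imwrite('pics/zd.png',cv2.resize(s['image'][175:275,265:375],None,fx=6,fy=6,interpolation=cv2.INTER_CUBIC))
print(proj(s,[.4497,-.2343,.1187]),proj(s,[.4497,-.2343,.076]))
E
```

```text
[326.4918 232.8433] [326.376  221.0047]
```

View pics/zd.png

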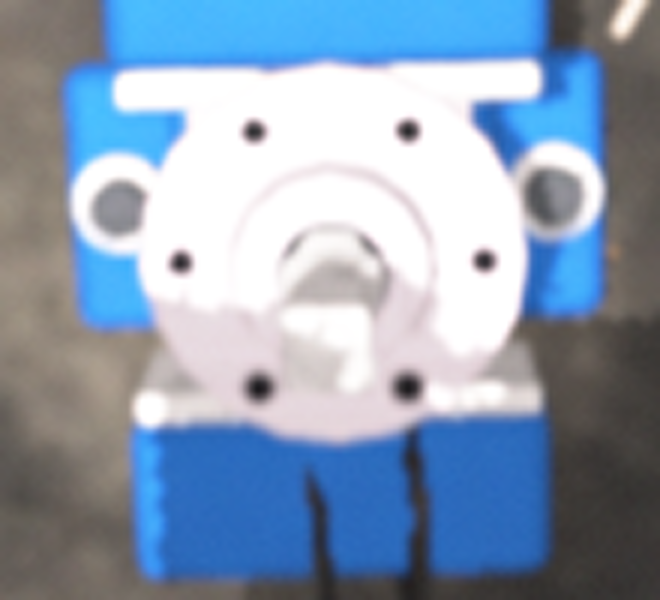

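Call:
send_rows(
  deltas=[
    {"dx":35,"dy":0,"dz":0,"ax":0,"ay":0,"az":0,"fingers":1},
    {"dx":30,"dy":0,"dz":0,"ax":0,"ay":0,"az":0,"fingers":1},
    {"dx":0,"dy":0,"dz":0,"ax":0,"ay":0,"az":0,"fingers":1},
  ],
)

```text
clock: 2.17
tool_pos: [0.4472, -0.2358, 0.2029]
orientation: [64.3, 89.7, 170.7]
force: [-0.6, 0.4, 1.2]
opening: 0.0876
```

```bash
python3 - <<'E'
from h import *
st(); s=snap('wrist'); save(s,'w3'); st()
print(proj(s,[.4497,-.2343,.1187]),proj(s,[.4497,-.2343,.076]))
cv2.imwrite('pics/ze.png',cv2.resize(s['image'][205:305,265:375],None,fx=7,fy=6,interpolation=cv2.INTER_CUBIC))
E
```

```text
t 2.17 q [ -5.5   7.  -24.2  -0.  -59.1 -68.1] pos [ 0.4472 -0.2358  0.2029] jaw 106.39 xax [-4.5e-03  7.0e-04 -1.0e+00] F [-0.59  0.36  1.24] M [ 0.016 -0.032  0.04 ] op 0.0876
t 2.23 q [ -5.5   6.9 -24.1   0.  -59.1 -68.1] pos [ 0.4485 -0.236   0.2045] jaw 106.43 xax [-1.8e-03 -2.0e-04 -1.0e+00] F [ 0.82 -0.13  1.33] M [ 0.001 -0.046  0.005] op 0.0876
[327.5528589  264.51288788] [327.12114425 245.40347295]
```

View pics/ze.png

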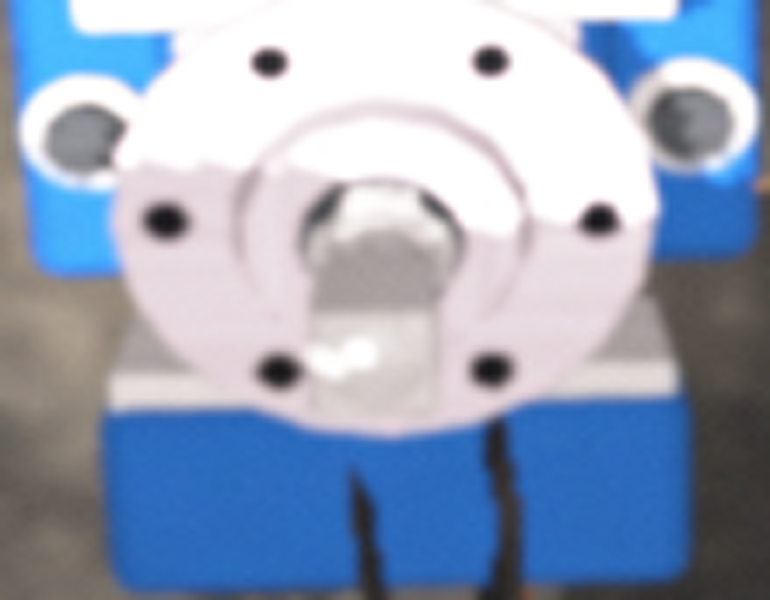

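Call:
send_rows(
  deltas=[
    {"dx":0,"dy":0,"dz":0,"ax":-1,"ay":0,"az":0,"fingers":1},
    {"dx":0,"dy":0,"dz":0,"ax":-2,"ay":0,"az":0,"fingers":1},
    {"dx":0,"dy":0,"dz":0,"ax":-2,"ay":0,"az":0,"fingers":1},
    {"dx":0,"dy":0,"dz":0,"ax":-2,"ay":0,"az":0,"fingers":1},
    {"dx":0,"dy":0,"dz":0,"ax":-2,"ay":0,"az":0,"fingers":1},
    {"dx":0,"dy":0,"dz":0,"ax":-2,"ay":0,"az":0,"fingers":1},
    {"dx":0,"dy":0,"dz":0,"ax":-2,"ay":0,"az":0,"fingers":1},
    {"dx":0,"dy":0,"dz":0,"ax":-2,"ay":0,"az":0,"fingers":1},
    {"dx":0,"dy":0,"dz":0,"ax":-2,"ay":0,"az":0,"fingers":1},
    {"dx":0,"dy":0,"dz":0,"ax":-2,"ay":0,"az":0,"fingers":1},
    {"dx":0,"dy":0,"dz":0,"ax":-2,"ay":0,"az":0,"fingers":1},
    {"dx":0,"dy":0,"dz":0,"ax":-2,"ay":0,"az":0,"fingers":1},
  ],
)

```text
clock: 3.72
tool_pos: [0.4499, -0.2359, 0.2066]
orientation: [120.1, 89.8, -18.2]
force: [0.2, 0.0, 0.0]
opening: 0.0877
```

Call:
send_rows(
  deltas=[
    {"dx":0,"dy":0,"dz":0,"ax":-2,"ay":0,"az":0,"fingers":1},
    {"dx":0,"dy":0,"dz":0,"ax":-2,"ay":0,"az":0,"fingers":1},
    {"dx":0,"dy":0,"dz":0,"ax":-2,"ay":0,"az":0,"fingers":1},
    {"dx":0,"dy":0,"dz":0,"ax":-2,"ay":0,"az":0,"fingers":1},
    {"dx":0,"dy":0,"dz":0,"ax":0,"ay":0,"az":0,"fingers":1},
  ],
)

```text
clock: 4.35
tool_pos: [0.4498, -0.2358, 0.2062]
orientation: [82.0, 89.9, -16.6]
force: [0.5, 0.5, -0.2]
opening: 0.0877
```

```bash
python3 - <<'E'
from h import *
st(); s=snap('wrist'); save(s,'w4'); st()
print(proj(s,[.4497,-.2343,.1187]),proj(s,[.4497,-.2343,.076]))
cv2.imwrite('pics/zf.png',cv2.resize(s['image'][205:305,265:375],None,fx=7,fy=6,interpolation=cv2.INTER_CUBIC))
E
```

```text
t 4.35 q [ -5.5   6.8 -24.    0.  -59.1  86.8] pos [ 0.4498 -0.2358  0.2062] jaw -98.6 xax [ 2.3e-03 -7.0e-04 -1.0e+00] F [ 0.48  0.54 -0.16] M [-0.047  0.145 -0.003] op 0.0877
t 4.4 q [ -5.4   6.8 -24.    0.  -59.1  86.7] pos [ 0.4497 -0.2357  0.206 ] jaw -98.75 xax [ 2.e-03 -5.e-04 -1.e+00] F [-0.89 -0.42 -0.71] M [-0.075  0.146  0.019] op 0.0879
[322.30085298 260.63925373] [322.71898836 242.13952019]
```

View pics/zf.png

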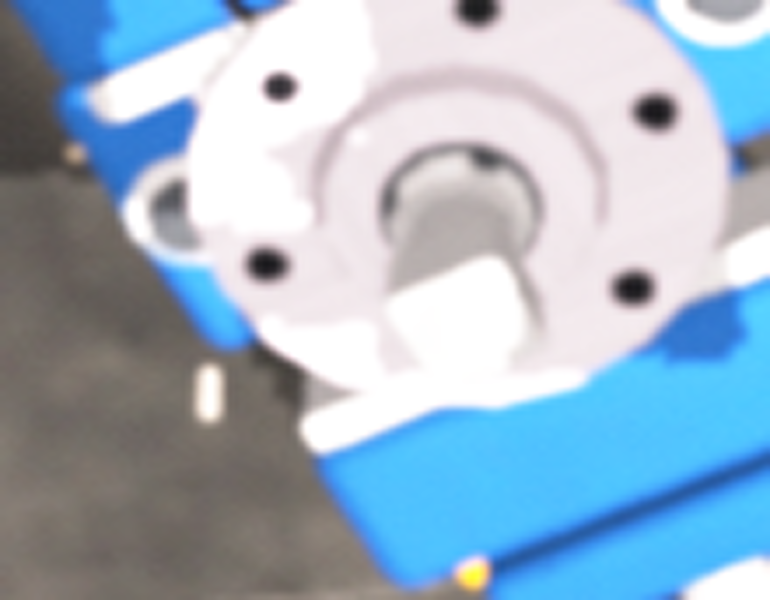

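```bash
python3 - <<'E'
from h import *
np.set_printoptions(precision=4,suppress=True)
a=load('w3');b=load('w4')
f=lambda U,V:((U+.5)/7-.5+265,(V+.5)/6-.5+205)
def ang(s,p,q,z=.119):
    d=onz(s,*f(*q),z)-onz(s,*f(*p),z); return np.degrees(np.arctan2(d[1],d[0])),np.linalg.norm(d)
print('a top',ang(a,(312,312),(436,312)),'a left',ang(a,(312,312),(312,410)),'a right',ang(a,(436,312),(436,406)))
print('b topleft edge',ang(b,(388,300),(497,257)),'right',ang(b,(497,257),(532,332)))
# centre top a (374,360) ; b centre: 
for z in (.115,.119,.123): print(z,onz(a,*f(374,360),z),onz(b,*f(460,320),z))
print(tri((a,*f(374,360)),(b,*f(460,320))))
# hub boss circle centre z=.076 ; a: ellipse 235..530, top 100 ; shank base
for z in (.076,): print(z,onz(a,*f(382,225),z),onz(b,*f(462,208),z))
E
```

```text
a top (np.float64(106.34494864878042), np.float64(0.01142296073850156)) a left (np.float64(15.646993191049726), np.float64(0.01126467544604677)) a right (np.float64(16.448918848684702), np.float64(0.010799277752523373))
b topleft edge (np.float64(-72.7825339833966), np.float64(0.011271007449464973)) right (np.float64(-167.3120606121386), np.float64(0.009238867175076803))
0.115 [ 0.4528 -0.2399  0.115 ] [ 0.4495 -0.2396  0.115 ]
0.119 [ 0.4514 -0.2403  0.119 ] [ 0.4509 -0.2398  0.119 ]
0.123 [ 0.45   -0.2406  0.123 ] [ 0.4523 -0.2399  0.123 ]
[ 0.4511 -0.2401  0.1197]
0.076 [ 0.4489 -0.2409  0.076 ] [ 0.4511 -0.2406  0.076 ]
```

```bash
python3 - <<'E'
from h import *
np.set_printoptions(precision=3,suppress=True)
print(delta([.4195,.2295,.23],toolR(-98.6)))
s=load('top0');print(proj(s,[.451,-.240,.119]),proj(load('scene0'),[.451,-.240,.119]))
E
```

```text
(array([ -24.363, -100.597, -455.158]), array([-0.031,  0.003, -0.024]))
[428.845 253.538] [385.087 264.662]
```

Call:
send_rows(
  deltas=[
    {"dx":-45,"dy":0,"dz":0,"ax":0,"ay":0,"az":0,"fingers":1},
    {"dx":-40,"dy":-6,"dz":-20,"ax":0,"ay":0,"az":0,"fingers":1},
    {"dx":-5,"dy":-10,"dz":-45,"ax":0,"ay":0,"az":0,"fingers":1},
    {"dx":0,"dy":-12,"dz":-55,"ax":0,"ay":0,"az":0,"fingers":1},
    {"dx":0,"dy":-12,"dz":-55,"ax":0,"ay":0,"az":0,"fingers":1},
    {"dx":0,"dy":-12,"dz":-55,"ax":0,"ay":0,"az":0,"fingers":1},
    {"dx":0,"dy":-12,"dz":-55,"ax":0,"ay":0,"az":0,"fingers":1},
    {"dx":0,"dy":-12,"dz":-55,"ax":0,"ay":0,"az":0,"fingers":1},
    {"dx":0,"dy":-12,"dz":-55,"ax":0,"ay":0,"az":0,"fingers":1},
    {"dx":25,"dy":-8,"dz":-40,"ax":0,"ay":0,"az":0,"fingers":1},
    {"dx":40,"dy":-5,"dz":-20,"ax":0,"ay":0,"az":0,"fingers":1},
    {"dx":0,"dy":0,"dz":0,"ax":0,"ay":0,"az":0,"fingers":1},
  ],
)

```text
clock: 5.9
tool_pos: [0.4155, 0.2298, 0.2275]
orientation: [-34.5, 89.7, -133.1]
force: [0.2, -0.0, -0.4]
opening: 0.0875
```

Call:
send_rows(
  deltas=[
    {"dx":0,"dy":0,"dz":0,"ax":0,"ay":0,"az":0,"fingers":1},
  ],
)

```text
clock: 6.02
tool_pos: [0.4172, 0.2298, 0.2308]
orientation: [116.5, 89.9, 17.9]
force: [0.0, 0.6, 0.7]
opening: 0.0881
```

```bash
python3 - <<'E'
from h import *
st(); s=snap('wrist'); save(s,'w5'); st()
print(proj(s,[.4195,.23,.102]),proj(s,[.4195,.23,.038]))
E
```

```text
t 6.03 q [ 52.6   2.4 -25.4   0.  -62.2  28.8] pos [0.4172 0.2298 0.2308] jaw -98.6 xax [ 1.2e-03  4.0e-04 -1.0e+00] F [0.03 0.55 0.67] M [-0.069  0.115  0.058] op 0.0881
t 6.08 q [ 52.6   2.4 -25.4   0.  -62.1  28.8] pos [0.4174 0.2297 0.2312] jaw -98.61 xax [ 0.0018  0.0013 -1.    ] F [ 0.41 -0.13  0.08] M [-0.114  0.092 -0.002] op 0.0873
[324.02766023 239.33112386] [324.28517862 220.3465072 ]
```

View pics/w5.png

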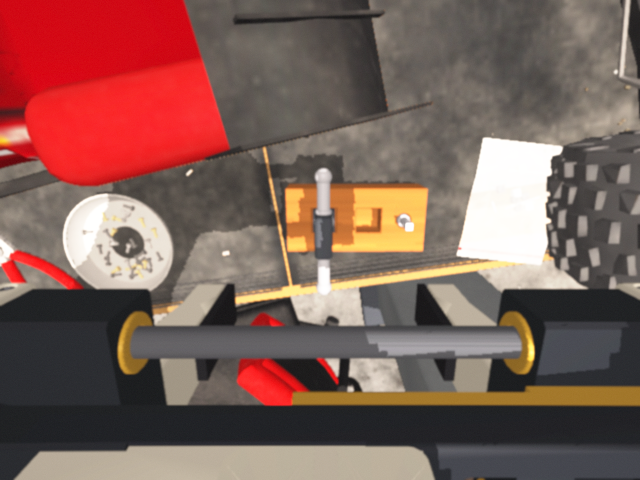

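```bash
python3 - <<'E'
from h import *
np.set_printoptions(precision=4,suppress=True)
s=load('w5');t=load('top0');cv2.imwrite('pics/zg.png',cv2.resize(s['image'][150:310,270:440],None,fx=4.5,fy=3.75,interpolation=cv2.INTER_CUBIC))
print('bucket',tri((s,430,102),(t,270.7,232.6)))
im=s['image']
E
```

```text
bucket [0.5058 0.1419 0.0973]
```

View pics/zg.png

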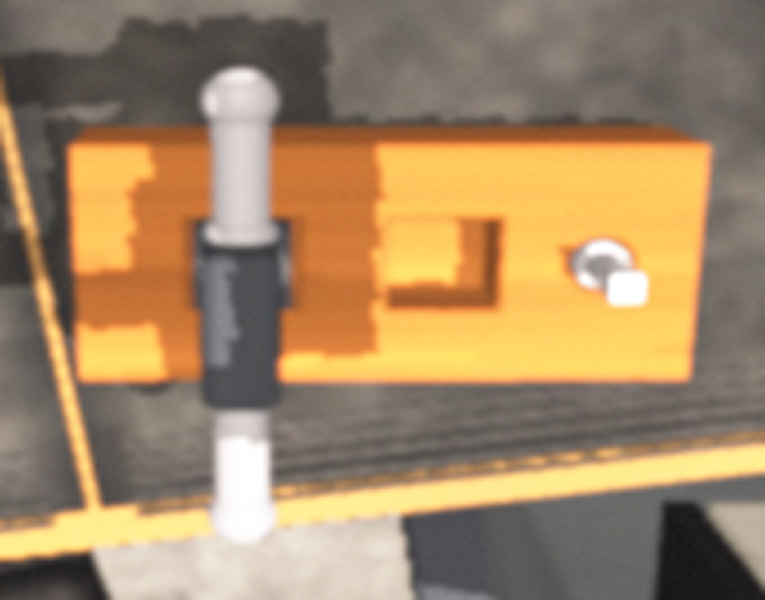

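```bash
python3 - <<'E'
from h import *
np.set_printoptions(precision=4,suppress=True)
s=load('w5')
f=lambda U,V:((U+.5)/4.5-.5+270,(V+.5)/3.75-.5+150)
A=onz(s,*f(240,102),.086);B=onz(s,*f(243,512),.086);print(A,B,(A+B)/2,np.linalg.norm(A-B),np.degrees(np.arctan2(*(A-B)[1::-1])))
# head top-face centre (z .102): corners (203,245),(280,245),(203,405),(280,405)
print(onz(s,*f(241,325),.102))
# socket in hole
t=load('top0'); print(proj(t,(A+B)/2))
tgt=(A+B)/2; 
E
```

```text
[0.4648 0.224  0.086 ] [0.3741 0.2373 0.086 ] [0.4195 0.2307 0.086 ] 0.09168959788844841 -8.368920449946739
[0.422  0.2303 0.102 ]
[234.3998 268.0596]
```

```bash
python3 - <<'E'
from h import *
np.set_printoptions(precision=3,suppress=True)
print(delta([.4200,.2305,.096],toolR(-98.5)))
E
```

```text
(array([135.175,   2.216,  -0.931]), array([-0.022, -0.018, -0.018]))
```

Call:
send_rows(
  deltas=[
    {"dx":40,"dy":2.2,"dz":-0.9,"ax":0,"ay":0,"az":0,"fingers":1},
    {"dx":45,"dy":0,"dz":0,"ax":0,"ay":0,"az":0,"fingers":1},
    {"dx":35,"dy":0,"dz":0,"ax":0,"ay":0,"az":0,"fingers":1},
    {"dx":15,"dy":0,"dz":0,"ax":0,"ay":0,"az":0,"fingers":1},
    {"dx":0,"dy":0,"dz":0,"ax":0,"ay":0,"az":0,"fingers":1},
    {"dx":0,"dy":0,"dz":0,"ax":0,"ay":0,"az":0,"fingers":1},
  ],
)

```text
clock: 6.82
tool_pos: [0.4199, 0.2308, 0.0961]
orientation: [143.5, 89.9, 44.9]
force: [0.7, 1.0, 0.6]
opening: 0.0874
```

```bash
python3 - <<'E'
from h import *
np.set_printoptions(precision=3,suppress=True)
st(); s=snap('wrist'); save(s,'w6')
print(delta([.4200,.2305,.096],toolR(-98.5)))
print(proj(s,[.4195,.2305,.102]),proj(s,[.4195,.2305,.086]))
E
```

```text
t 6.83 q [ 52.4  11.7 -35.3   0.  -42.9  29. ] pos [0.42  0.231 0.096] jaw -98.55 xax [ 0.002  0.002 -1.   ] F [0.66 1.05 0.63] M [-0.065  0.123  0.029] op 0.0874
(array([0.079, 0.221, 0.363]), array([-0.009, -0.026, -0.018]))
[324.979 337.859] [325.077 318.485]
```

View pics/w6.png

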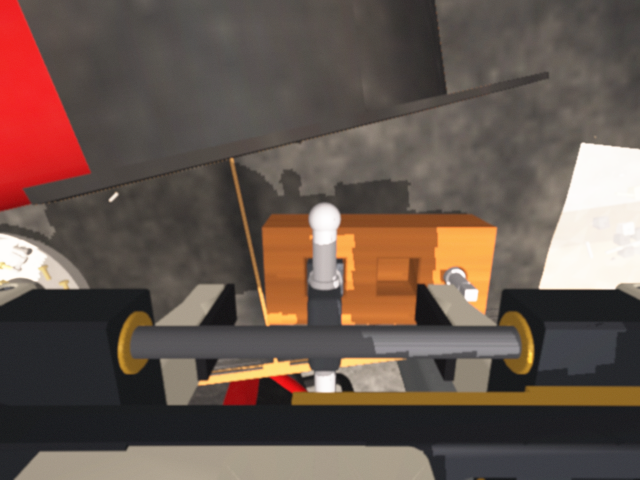

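The wrench head stands centred between the open pads, with its ball end at (324,217) and the head at column 323. I'll close now.

Call:
send_rows(
  deltas=[
    {"dx":0,"dy":0,"dz":0,"ax":0,"ay":0,"az":0,"fingers":0},
    {"dx":0,"dy":0,"dz":0,"ax":0,"ay":0,"az":0,"fingers":0},
    {"dx":0,"dy":0,"dz":0,"ax":0,"ay":0,"az":0,"fingers":0},
    {"dx":0,"dy":0,"dz":0,"ax":0,"ay":0,"az":0,"fingers":0},
    {"dx":0,"dy":0,"dz":0,"ax":0,"ay":0,"az":0,"fingers":0},
    {"dx":0,"dy":0,"dz":0,"ax":0,"ay":0,"az":0,"fingers":0},
    {"dx":0,"dy":0,"dz":0,"ax":0,"ay":0,"az":0,"fingers":0},
    {"dx":0,"dy":0,"dz":0,"ax":0,"ay":0,"az":0,"fingers":0},
  ],
)

```text
clock: 7.88
tool_pos: [0.419, 0.2304, 0.0945]
orientation: [-109.9, 90.0, 151.6]
force: [-0.4, -2.0, 0.6]
opening: 0.0137
```

```bash
python3 - <<'E'
from h import *
st()
E
```

```text
t 7.88 q [ 52.5  11.8 -35.4  -0.  -42.8  29. ] pos [0.419  0.2304 0.0945] jaw -98.51 xax [-0.  0. -1.] F [-0.43 -2.    0.56] M [-0.758  0.42  -0.029] op 0.0137
```

Call:
send_rows(
  deltas=[
    {"dx":-8,"dy":0,"dz":0,"ax":0,"ay":0,"az":0,"fingers":0},
    {"dx":-15,"dy":0,"dz":0,"ax":0,"ay":0,"az":0,"fingers":0},
    {"dx":-25,"dy":0,"dz":0,"ax":0,"ay":0,"az":0,"fingers":0},
    {"dx":-45,"dy":0,"dz":0,"ax":0,"ay":0,"az":0,"fingers":0},
    {"dx":-55,"dy":0,"dz":0,"ax":0,"ay":0,"az":0,"fingers":0},
    {"dx":-50,"dy":0,"dz":0,"ax":0,"ay":0,"az":0,"fingers":0},
    {"dx":-22,"dy":0,"dz":0,"ax":0,"ay":0,"az":0,"fingers":0},
    {"dx":0,"dy":0,"dz":0,"ax":0,"ay":0,"az":0,"fingers":0},
    {"dx":0,"dy":0,"dz":0,"ax":0,"ay":0,"az":0,"fingers":0},
  ],
)

```text
clock: 9.0
tool_pos: [0.4182, 0.2298, 0.3133]
orientation: [-50.1, 89.9, -148.6]
force: [0.1, 1.9, -2.9]
opening: 0.014
```

```bash
python3 - <<'E'
from h import *
np.set_printoptions(precision=3,suppress=True)
st(); s=snap('wrist'); save(s,'w7')
print(delta([.451,-.240,.315],toolR(-73.4)))
E
```

```text
t 9.0 q [ 52.5  -0.6 -17.4  -0.  -73.3  29. ] pos [0.418 0.23  0.313] jaw -98.53 xax [-0.002 -0.001 -1.   ] F [ 0.12  1.94 -2.85] M [-0.097  0.181 -0.051] op 0.014
(array([ -1.215, 101.995, 459.722]), array([-5.024,  0.018,  0.025]))
```

View pics/w7.png

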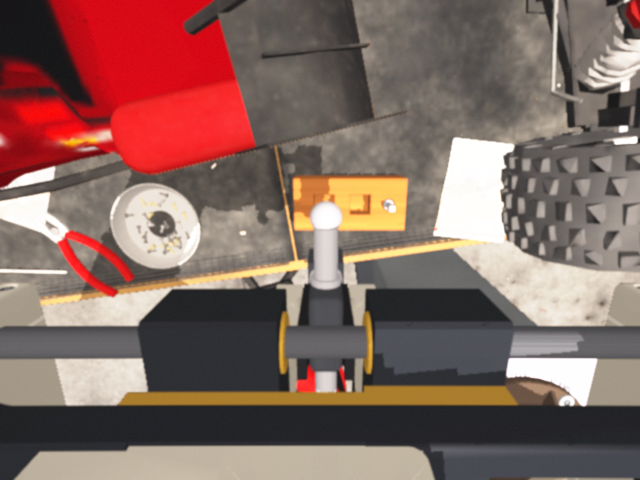

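Call:
send_rows(
  deltas=[
    {"dx":-4,"dy":5,"dz":22,"ax":0,"ay":0,"az":0,"fingers":0},
    {"dx":0,"dy":10,"dz":44,"ax":0,"ay":0,"az":0,"fingers":0},
    {"dx":0,"dy":12,"dz":55,"ax":0,"ay":0,"az":0,"fingers":0},
    {"dx":0,"dy":12,"dz":55,"ax":0,"ay":0,"az":0,"fingers":0},
    {"dx":0,"dy":12,"dz":55,"ax":0,"ay":0,"az":0,"fingers":0},
    {"dx":0,"dy":12,"dz":55,"ax":0,"ay":0,"az":0,"fingers":0},
    {"dx":0,"dy":12,"dz":55,"ax":0,"ay":0,"az":0,"fingers":0},
    {"dx":0,"dy":12,"dz":54,"ax":0,"ay":0,"az":0,"fingers":0},
    {"dx":0,"dy":10,"dz":43,"ax":0,"ay":0,"az":0,"fingers":0},
    {"dx":0,"dy":5,"dz":22,"ax":0,"ay":0,"az":0,"fingers":0},
    {"dx":0,"dy":0,"dz":0,"ax":-1.5,"ay":0,"az":0,"fingers":0},
    {"dx":20,"dy":0,"dz":0,"ax":-2,"ay":0,"az":0,"fingers":0},
  ],
)

```text
clock: 10.55
tool_pos: [0.4515, -0.2409, 0.2986]
orientation: [46.3, 90.0, -34.5]
force: [-0.2, -0.5, -2.7]
opening: 0.0138
```

Call:
send_rows(
  deltas=[
    {"dx":40,"dy":0,"dz":0,"ax":-1.5,"ay":0,"az":0,"fingers":0},
    {"dx":20,"dy":0,"dz":0,"ax":0,"ay":0,"az":0,"fingers":0},
    {"dx":0,"dy":0,"dz":0,"ax":0,"ay":0,"az":0,"fingers":0},
    {"dx":0,"dy":0,"dz":0,"ax":0,"ay":0,"az":0,"fingers":0},
  ],
)

```text
clock: 11.05
tool_pos: [0.4519, -0.2401, 0.2393]
orientation: [21.1, 90.0, -52.4]
force: [0.9, 0.5, -1.2]
opening: 0.0141
```

```bash
python3 - <<'E'
from h import *
np.set_printoptions(precision=3,suppress=True)
st(); s=snap('wrist'); save(s,'w8')
cv2.imwrite('pics/zh.png',cv2.resize(s['image'][180:330,270:390],None,fx=5,fy=4,interpolation=cv2.INTER_CUBIC))
c=snap('scene'); save(c,'s8'); t=snap('top'); save(t,'t8')
u,v=proj(c,[.451,-.24,.15]).astype(int)
cv2.imwrite('pics/zi.png',cv2.resize(c['image'][v-55:v+55,u-70:u+70],None,fx=5,fy=5,interpolation=cv2.INTER_CUBIC)); print(u,v)
print(delta([.451,-.240,.24],toolR(-73.4)))
E
```

```text
t 11.05 q [ -6.    5.6 -20.7   0.  -63.7 112.4] pos [ 0.452 -0.24   0.239] jaw -73.52 xax [ 0.    -0.001 -1.   ] F [ 0.92  0.47 -1.2 ] M [-0.115  0.163  0.059] op 0.0141
385 254
(array([-0.431, -1.179, -0.223]), array([-0.023,  0.009, -0.017]))
```

View pics/zh.png

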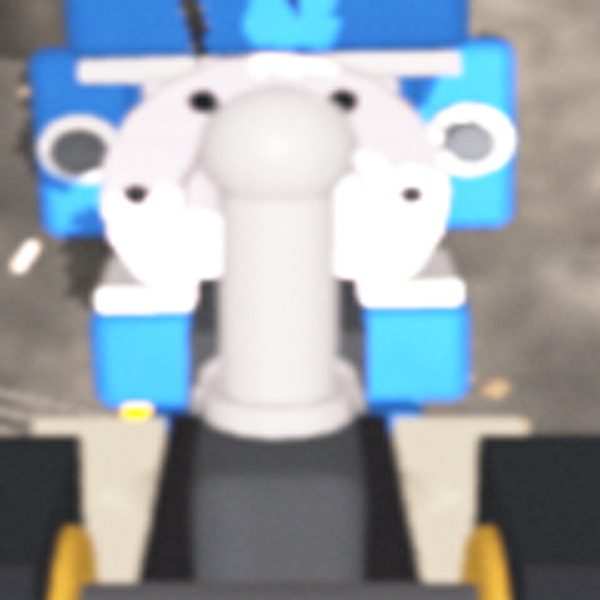

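View pics/zi.png

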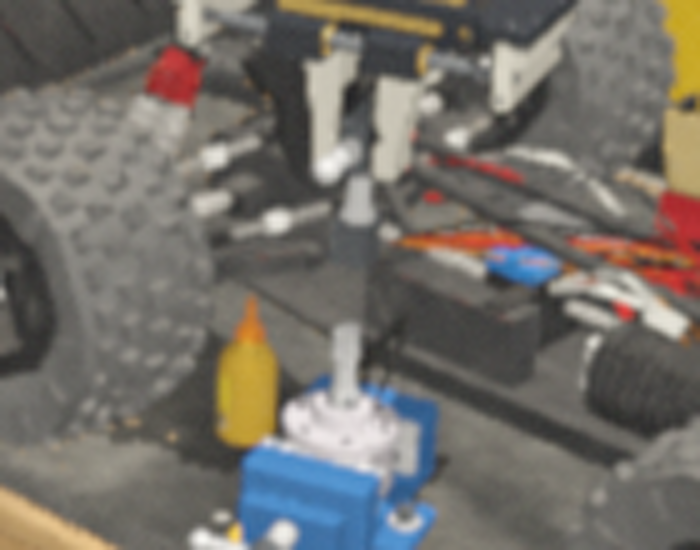

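```bash
python3 - <<'E'
from h import *
np.set_printoptions(precision=2,suppress=True)
for n in ('w7','w8','w6'):
    s=load(n); H=np.linalg.inv(np.array(s['hand_eye']))
    def pt(P):
        p=H@np.array([*P,1.]); a,b=p[0]/p[2],p[1]/p[2];k=1+s['k1']*(a*a+b*b); return np.array([s['fx']*a*k+s['cx'],s['fy']*b*k+s['cy']])
    print(n,'ball',pt([.0085,.046,0]),pt([.0085,.048,0]),pt([.0105,.046,0]),'mouth corners',pt([.0805,.0102,.0102]),pt([.0805,.0102,-.0102]),'head edge',pt([.0085,.017,0.005]))
    im=s['image'];
s=load('w8');g=cv2.cvtColor(s['image'],cv2.COLOR_BGR2GRAY)
for v in (195,200,208,212,225,240,262,270,280): print(v,g[v,300:352])
c=load('s8')
for z in (.076,.1,.119,.16,.17,.18,.23): print('scene axis',z,proj(c,[.451,-.24,z]))
g=cv2.cvtColor(c['image'],cv2.COLOR_BGR2GRAY)
for v in (240,243,246,249,252,255,258,264,267,270,274,277): print(v,g[v,372:398])
E
```

```text
w7 ball [324.1  218.46] [324.09 213.65] [324.11 217.38] mouth corners [340.68 248.37] [308.34 248.38] head edge [335.77 284.14]
w8 ball [323.39 217.74] [323.38 212.93] [323.42 216.67] mouth corners [340.27 247.91] [307.92 247.91] head edge [335.1 283.5]
w6 ball [324.1  218.46] [324.09 213.65] [324.11 217.38] mouth corners [340.68 248.37] [308.34 248.38] head edge [335.77 284.14]
195 [235 236 236 236 238 239 240 237 229 207 219 227 225 224 224 226 229 233
 235 244 255 255 255 255 255 255 255 255 255 255 255 255 255 255 255 253
 246 240 239 242 244 245 246 246 246 246 247 247 247 247 246 247]
200 [234 232 228 225 229 234 238 242 244 243 243 243 244 244 244 244 243 244
 243 243 242 243 242 238 236 235 237 238 240 242 242 243 243 243 243 244
 244 242 241 243 243 243 242 239 235 231 232 235 231 196 147 125]
208 [244 243 244 243 243 243 243 241 230 211 195 179 180 199 218 227 229 233
 235 236 237 239 240 240 240 241 241 240 240 240 239 238 235 234 231 228
 223 211 196 191 217 238 243 243 243 242 243 243 243 243 243 240]
212 [245 245 246 246 246 246 246 246 245 239 225 215 218 225 230 233 2
[... 2056 characters left out ...]

  75  71  72  73  73  73  77  76]
258 [110 108 111 111 112 109 108 108 106 105 106 106 105 103 103  95  81  78
  83  78  76  78  79  76  73  67]
264 [114 112 111 113 109 100  89  89  95 118 151 165 166 163 149 114  91  86
  79  71  67  57  52  55  66  66]
267 [114 111 111 113 117 121 125 125 121 139 173 180 181 183 157  96  66  65
  59  53  66  85  71  67  78  77]
270 [117 117 118 118 117 121 122 125 132 154 182 190 191 190 156  88  51  51
  55  57  56  65  63  67  76  86]
274 [ 76  87 105 114 115 111 102  96  94 126 171 193 200 185 130  84  83 113
 119 107  90 109 110  91  81  73]
277 [ 58  63  70  87 105 126 153 161 137 158 191 209 208 206 185 144 133 137
 122 114 133 130 118 110 117 121]
```

```bash
python3 - <<'E'
from h import *
np.set_printoptions(precision=3,suppress=True)
st();print(delta([.4499,-.2395,.2065],toolR(-73.4)))
E
```

```text
t 11.2 q [ -5.9   5.5 -20.7   0.  -63.7 112.4] pos [ 0.452 -0.24   0.24 ] jaw -73.52 xax [ 0.002 -0.    -1.   ] F [ 0.58  0.51 -1.74] M [-0.07   0.106 -0.015] op 0.0142
(array([33.067, -2.141, -1.042]), array([-0.023,  0.009, -0.017]))
```

Call:
send_rows(
  deltas=[
    {"dx":20,"dy":-2.1,"dz":-1.0,"ax":0,"ay":0,"az":0,"fingers":0},
    {"dx":12,"dy":0,"dz":0,"ax":0,"ay":0,"az":0,"fingers":0},
    {"dx":0,"dy":0,"dz":0,"ax":0,"ay":0,"az":0,"fingers":0},
    {"dx":0,"dy":0,"dz":0,"ax":0,"ay":0,"az":0,"fingers":0},
  ],
)

```text
clock: 11.7
tool_pos: [0.4499, -0.2395, 0.2072]
orientation: [43.8, 90.0, -29.7]
force: [-0.3, 0.8, -2.2]
opening: 0.0135
```

```bash
python3 - <<'E'
from h import *
np.set_printoptions(precision=3,suppress=True)
st(); s=snap('wrist'); save(s,'w9')
c=snap('scene'); save(c,'s9')
a=cv2.resize(s['image'][180:330,270:390],None,fx=3.2,fy=3.2,interpolation=cv2.INTER_CUBIC)
u,v=385,258
b=cv2.resize(c['image'][v-30:v+30,u-25:u+25],None,fx=8,fy=8,interpolation=cv2.INTER_CUBIC)
h=480; cv2.imwrite('pics/zj.png',np.hstack([cv2.resize(a,(384,480)),b])[:, :800])
g=cv2.cvtColor(c['image'],cv2.COLOR_BGR2GRAY)
for v in range(245,279,2): print(v,g[v,374:398])
for z in (.08,.1,.12,.13,.15,.17): print(z,proj(c,[.4505,-.2395,z]))
st()
E
```

```text
t 11.7 q [ -5.9   6.9 -23.6   0.  -59.4 112.4] pos [ 0.45  -0.239  0.207] jaw -73.5 xax [ 0.001 -0.    -1.   ] F [-0.27  0.85 -2.21] M [-0.121  0.085 -0.001] op 0.0135
245 [ 82  84 127 189 213 219 206 166 117 115 130 136 137 122 146 175 186 188
 183 178 151 103  85  90]
247 [ 94  98 101 111 118 114 102  82 105 155 179 185 183 166 117 100 115 119
 118 117 106 109 122 122]
249 [ 93  92  94 100  92  84  76  82 119 167 183 186 183 169 124  98  96  91
  90  84  82  83  80  80]
251 [ 79  80  70  69  73  81  93 113 147 175 184 188 182 163 119  82  71  71
  74  73  83  84  90  94]
253 [ 94  95  89  92  99 103 104 126 160 180 189 191 186 174 139  90  70  73
  74  77  85  94  97 101]
255 [101 102 102 103 102 100  91  89  94 112 122 125 123 111  92  79  70  71
  73  75  72  75  75  77]
257 [108 108 109 111 107 102  92  87  89  88  89  88  86  81  80  81  81  76
  75  77  79  75  70  65]
259 [110 111 113 112 107 107  94  88  88  89  89  88  88  81  80  86  85  83
  75  76  74  73  74  71]
261 [ 93 102 109 112 114 109  95  90  87  90  91  86  87  83  82  82  81  88
  84  77  67  66  67  70]
263 [
[... 424 characters left out ...]
118 120 121 127 140 164 176 183 174 120  61  49  61  63  59
  60  66  62  60  60  61]
273 [113 115 120 120 117 114 112 127 161 178 182 166 111  87  81 109 116 107
  75  82  81  70  63  62]
275 [ 85 103 107 100  88  84  91 124 165 180 181 165 120  84  85 108 111  92
 100 117 118 113 109  99]
277 [ 69  89 110 119 127 128 123 139 169 182 187 193 171 154 124 114 120 117
 132 132 127 122 124 123]
0.08 [383.973 277.443]
0.1 [384.406 270.921]
0.12 [384.844 264.327]
0.13 [385.065 261.003]
0.15 [385.512 254.3  ]
0.17 [385.964 247.524]
t 11.8 q [ -5.9   6.9 -23.6   0.  -59.4 112.4] pos [ 0.45  -0.239  0.207] jaw -73.51 xax [ 0.001 -0.    -1.   ] F [ 0.1  -0.12 -1.03] M [-0.151  0.118 -0.029] op 0.0138
```

View pics/zj.png

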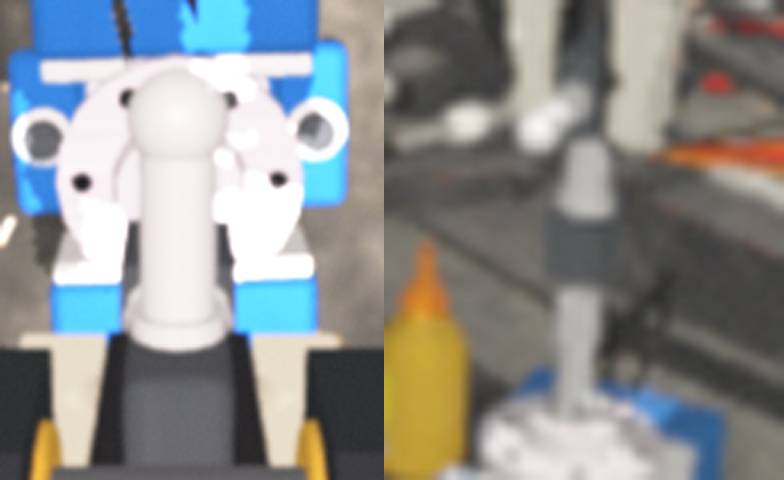

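Call:
send_rows(
  deltas=[
    {"dx":4,"dy":0,"dz":0,"ax":0,"ay":0,"az":0,"fingers":0},
    {"dx":2,"dy":0,"dz":0,"ax":0,"ay":0,"az":0,"fingers":0},
    {"dx":1,"dy":0,"dz":0,"ax":0,"ay":0,"az":0,"fingers":0},
    {"dx":1,"dy":0,"dz":0,"ax":0,"ay":0,"az":0,"fingers":0},
    {"dx":0,"dy":0,"dz":0,"ax":0,"ay":0,"az":0,"fingers":0},
  ],
)

```text
clock: 12.42
tool_pos: [0.4495, -0.2393, 0.1985]
orientation: [16.1, 90.0, -57.4]
force: [0.9, -0.8, -2.6]
opening: 0.0138
```

Call:
send_rows(
  deltas=[
    {"dx":1,"dy":0,"dz":0,"ax":0,"ay":0,"az":0,"fingers":0},
    {"dx":1,"dy":0,"dz":0,"ax":0,"ay":0,"az":0,"fingers":0},
  ],
)

```text
clock: 12.68
tool_pos: [0.4495, -0.2394, 0.1966]
orientation: [47.7, 90.0, -25.8]
force: [0.3, -1.2, -1.6]
opening: 0.0137
```

```bash
python3 - <<'E'
from h import *
st()
E
```

```text
t 12.68 q [ -5.9   7.5 -24.5   0.  -58.  112.4] pos [ 0.4495 -0.2394  0.1966] jaw -73.51 xax [ 2.e-04 -1.e-04 -1.e+00] F [ 0.35 -1.16 -1.6 ] M [-0.294 -0.045 -0.059] op 0.0137
```

Call:
send_rows(
  deltas=[
    {"dx":1,"dy":0,"dz":0,"ax":0,"ay":0,"az":0,"fingers":0},
    {"dx":1,"dy":0,"dz":0,"ax":0,"ay":0,"az":0,"fingers":0},
    {"dx":1,"dy":0,"dz":0,"ax":0,"ay":0,"az":0,"fingers":0},
  ],
)

```text
clock: 13.05
tool_pos: [0.4495, -0.2393, 0.1936]
orientation: [52.0, 90.0, -21.5]
force: [0.9, -0.9, -2.3]
opening: 0.0134
```

```bash
python3 - <<'E'
from h import *
st()
E
```

```text
t 13.05 q [ -5.9   7.7 -24.7   0.  -57.6 112.4] pos [ 0.4495 -0.2393  0.1936] jaw -73.51 xax [ 2.e-04 -1.e-04 -1.e+00] F [ 0.9  -0.85 -2.25] M [-0.327 -0.112  0.022] op 0.0134
```

Call:
send_rows(
  deltas=[
    {"dx":1.5,"dy":0,"dz":0,"ax":0,"ay":0,"az":0,"fingers":0},
    {"dx":1.5,"dy":0,"dz":0,"ax":0,"ay":0,"az":0,"fingers":0},
    {"dx":1.5,"dy":0,"dz":0,"ax":0,"ay":0,"az":0,"fingers":0},
  ],
)

```text
clock: 13.42
tool_pos: [0.4495, -0.2393, 0.189]
orientation: [35.3, 90.0, -38.2]
force: [0.7, -0.1, -1.8]
opening: 0.0137
```

```bash
python3 - <<'E'
from h import *
st()
E
```

```text
t 13.43 q [ -5.9   7.9 -25.1   0.  -57.  112.4] pos [ 0.4495 -0.2393  0.189 ] jaw -73.51 xax [ 1.e-04 -0.e+00 -1.e+00] F [ 0.72 -0.14 -1.77] M [-0.375 -0.184 -0.004] op 0.0137
```

Call:
send_rows(
  deltas=[
    {"dx":1.5,"dy":0,"dz":0,"ax":0,"ay":0,"az":0,"fingers":0},
    {"dx":1.5,"dy":0,"dz":0,"ax":0,"ay":0,"az":0,"fingers":0},
    {"dx":1.5,"dy":0,"dz":0,"ax":0,"ay":0,"az":0,"fingers":0},
  ],
)

```text
clock: 13.8
tool_pos: [0.4495, -0.2393, 0.1845]
orientation: [36.8, 90.0, -36.7]
force: [1.0, -0.5, -2.0]
opening: 0.014
```

Call:
send_rows(
  deltas=[
    {"dx":1,"dy":0,"dz":0,"ax":0,"ay":0,"az":0,"fingers":0},
    {"dx":1,"dy":0,"dz":0,"ax":0,"ay":0,"az":0,"fingers":0},
  ],
)

```text
clock: 14.05
tool_pos: [0.4496, -0.2394, 0.1826]
orientation: [39.9, 90.0, -33.6]
force: [0.6, -0.1, 2.1]
opening: 0.0139
```

```bash
python3 - <<'E'
from h import *
st()
E
```

```text
t 14.05 q [ -5.9   8.3 -25.6   0.  -56.1 112.4] pos [ 0.4496 -0.2394  0.1826] jaw -73.5 xax [ 2.e-04 -1.e-04 -1.e+00] F [ 0.55 -0.14  2.06] M [-0.283 -0.115 -0.003] op 0.0139
```

Call:
send_rows(
  deltas=[
    {"dx":0.7,"dy":0,"dz":0,"ax":0,"ay":0,"az":0,"fingers":0},
    {"dx":0,"dy":0,"dz":0,"ax":0,"ay":0,"az":0,"fingers":0},
  ],
)

```text
clock: 14.3
tool_pos: [0.4498, -0.2395, 0.1825]
orientation: [44.5, 89.9, -29.0]
force: [-0.6, 0.5, 4.9]
opening: 0.0138
```

```bash
python3 - <<'E'
from h import *
st()
c=snap('scene'); save(c,'s10')
u,v=385,258
cv2.imwrite('pics/zk.png',cv2.resize(c['image'][v-30:v+30,u-35:u+35],None,fx=8,fy=8,interpolation=cv2.INTER_CUBIC))
st()
E
```

```text
t 14.3 q [ -5.9   8.3 -25.6   0.  -56.  112.4] pos [ 0.4498 -0.2395  0.1825] jaw -73.5 xax [ 9.e-04 -5.e-04 -1.e+00] F [-0.62  0.51  4.9 ] M [-0.111  0.302  0.018] op 0.0138
t 14.35 q [ -5.9   8.3 -25.6   0.  -56.  112.4] pos [ 0.4498 -0.2395  0.1825] jaw -73.5 xax [ 1.e-03 -5.e-04 -1.e+00] F [0.21 1.09 5.71] M [-0.158  0.251  0.016] op 0.0136
```

View pics/zk.png

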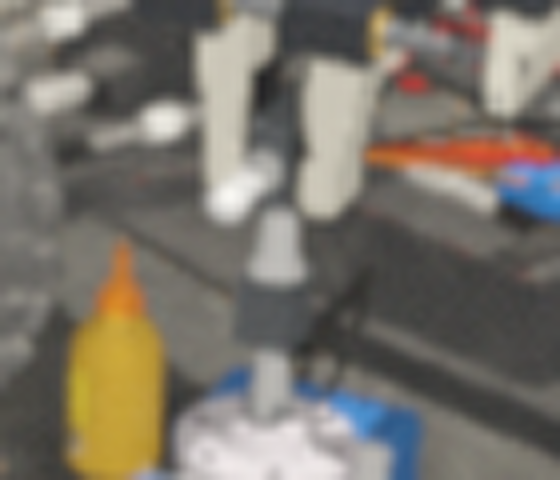

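Call:
send_rows(
  deltas=[
    {"dx":0,"dy":0,"dz":0,"ax":0.6,"ay":0,"az":0,"fingers":0},
    {"dx":0,"dy":0,"dz":0,"ax":0.6,"ay":0,"az":0,"fingers":0},
  ],
)

```text
clock: 14.6
tool_pos: [0.4501, -0.2395, 0.1826]
orientation: [57.2, 89.9, -22.3]
force: [0.3, -0.2, 4.1]
opening: 0.0138
```

```bash
python3 - <<'E'
from h import *
st()
E
```

```text
t 14.6 q [ -5.9   8.3 -25.6   0.  -56.  106.3] pos [ 0.4501 -0.2395  0.1826] jaw -79.59 xax [ 1.5e-03 -6.0e-04 -1.0e+00] F [ 0.33 -0.25  4.08] M [-0.384 -0.105  0.05 ] op 0.0138
```

Call:
send_rows(
  deltas=[
    {"dx":0,"dy":0,"dz":0,"ax":0.4,"ay":0,"az":0,"fingers":0},
    {"dx":0,"dy":0,"dz":0,"ax":0.4,"ay":0,"az":0,"fingers":0},
  ],
)

```text
clock: 14.85
tool_pos: [0.4501, -0.2396, 0.1825]
orientation: [57.5, 89.9, -26.1]
force: [-0.4, -1.3, 6.1]
opening: 0.0137
```

```bash
python3 - <<'E'
from h import *
st()
E
```

```text
t 14.85 q [ -5.9   8.3 -25.6   0.  -56.  102.3] pos [ 0.4501 -0.2396  0.1825] jaw -83.55 xax [ 1.4e-03 -7.0e-04 -1.0e+00] F [-0.41 -1.31  6.08] M [-0.478 -0.227  0.073] op 0.0137
```

Call:
send_rows(
  deltas=[
    {"dx":0.02,"dy":0,"dz":0,"ax":0.6,"ay":0,"az":0,"fingers":0},
    {"dx":0.03,"dy":0,"dz":0,"ax":1,"ay":0,"az":0,"fingers":0},
  ],
)

```text
clock: 15.1
tool_pos: [0.4501, -0.2396, 0.1824]
orientation: [65.5, 89.9, -26.1]
force: [0.4, -0.9, 5.7]
opening: 0.014
```

```bash
python3 - <<'E'
from h import *
st()
E
```

```text
t 15.1 q [ -5.9   8.3 -25.6   0.  -56.   94.3] pos [ 0.4501 -0.2396  0.1824] jaw -91.62 xax [ 1.4e-03 -7.0e-04 -1.0e+00] F [ 0.39 -0.93  5.65] M [-0.446 -0.173  0.17 ] op 0.014
```

Call:
send_rows(
  deltas=[
    {"dx":0.03,"dy":0,"dz":0,"ax":1,"ay":0,"az":0,"fingers":0},
    {"dx":0.03,"dy":0,"dz":0,"ax":1,"ay":0,"az":0,"fingers":0},
    {"dx":0.03,"dy":0,"dz":0,"ax":1,"ay":0,"az":0,"fingers":0},
    {"dx":0.03,"dy":0,"dz":0,"ax":1,"ay":0,"az":0,"fingers":0},
    {"dx":0.03,"dy":0,"dz":0,"ax":1,"ay":0,"az":0,"fingers":0},
    {"dx":0.03,"dy":0,"dz":0,"ax":1,"ay":0,"az":0,"fingers":0},
  ],
)

```text
clock: 15.85
tool_pos: [0.4501, -0.2396, 0.1823]
orientation: [95.6, 89.9, -26.0]
force: [-0.0, -0.8, 5.5]
opening: 0.0137
```

```bash
python3 - <<'E'
from h import *
st()
E
```

```text
t 15.85 q [ -5.9   8.3 -25.6   0.  -56.   64.2] pos [ 0.4501 -0.2396  0.1823] jaw -121.65 xax [ 1.4e-03 -7.0e-04 -1.0e+00] F [-0.02 -0.81  5.45] M [-0.388 -0.122  0.063] op 0.0137
```

Call:
send_rows(
  deltas=[
    {"dx":0.03,"dy":0,"dz":0,"ax":1,"ay":0,"az":0,"fingers":0},
    {"dx":0.03,"dy":0,"dz":0,"ax":1,"ay":0,"az":0,"fingers":0},
    {"dx":0.03,"dy":0,"dz":0,"ax":1,"ay":0,"az":0,"fingers":0},
    {"dx":0.03,"dy":0,"dz":0,"ax":1,"ay":0,"az":0,"fingers":0},
    {"dx":0.03,"dy":0,"dz":0,"ax":1,"ay":0,"az":0,"fingers":0},
    {"dx":0.03,"dy":0,"dz":0,"ax":1,"ay":0,"az":0,"fingers":0},
    {"dx":0.03,"dy":0,"dz":0,"ax":1,"ay":0,"az":0,"fingers":0},
    {"dx":0.03,"dy":0,"dz":0,"ax":1,"ay":0,"az":0,"fingers":0},
    {"dx":0.03,"dy":0,"dz":0,"ax":1,"ay":0,"az":0,"fingers":0},
    {"dx":0.03,"dy":0,"dz":0,"ax":1,"ay":0,"az":0,"fingers":0},
  ],
)

```text
clock: 17.1
tool_pos: [0.45, -0.2395, 0.182]
orientation: [147.1, 89.9, -24.6]
force: [0.4, -1.7, 5.8]
opening: 0.0138
```

```bash
python3 - <<'E'
from h import *
st()
E
```

```text
t 17.1 q [ -5.9   8.3 -25.6   0.  -55.9  14.2] pos [ 0.45   -0.2395  0.182 ] jaw -171.65 xax [ 1.4e-03 -6.0e-04 -1.0e+00] F [ 0.42 -1.67  5.8 ] M [-0.21  -0.031  0.172] op 0.0138
```

Call:
send_rows(
  deltas=[
    {"dx":0.03,"dy":0,"dz":0,"ax":1,"ay":0,"az":0,"fingers":0},
    {"dx":0.03,"dy":0,"dz":0,"ax":1,"ay":0,"az":0,"fingers":0},
    {"dx":0.03,"dy":0,"dz":0,"ax":1,"ay":0,"az":0,"fingers":0},
    {"dx":0.03,"dy":0,"dz":0,"ax":1,"ay":0,"az":0,"fingers":0},
    {"dx":0.03,"dy":0,"dz":0,"ax":1,"ay":0,"az":0,"fingers":0},
    {"dx":0.03,"dy":0,"dz":0,"ax":1,"ay":0,"az":0,"fingers":0},
    {"dx":0.03,"dy":0,"dz":0,"ax":1,"ay":0,"az":0,"fingers":0},
    {"dx":0.03,"dy":0,"dz":0,"ax":1,"ay":0,"az":0,"fingers":0},
    {"dx":0.03,"dy":0,"dz":0,"ax":1,"ay":0,"az":0,"fingers":0},
    {"dx":0.03,"dy":0,"dz":0,"ax":1,"ay":0,"az":0,"fingers":0},
  ],
)

```text
clock: 18.35
tool_pos: [0.4501, -0.2395, 0.1817]
orientation: [-161.3, 89.9, -23.0]
force: [-0.3, -0.3, 6.4]
opening: 0.0138
```

```bash
python3 - <<'E'
from h import *
st()
E
```

```text
t 18.35 q [ -5.9   8.4 -25.7   0.  -55.9 -35.8] pos [ 0.4501 -0.2395  0.1817] jaw 138.35 xax [ 1.5e-03 -6.0e-04 -1.0e+00] F [-0.29 -0.32  6.37] M [-0.149 -0.184  0.157] op 0.0138
```

Call:
send_rows(
  deltas=[
    {"dx":0.03,"dy":0,"dz":0,"ax":1,"ay":0,"az":0,"fingers":0},
    {"dx":0.03,"dy":0,"dz":0,"ax":1,"ay":0,"az":0,"fingers":0},
    {"dx":0.03,"dy":0,"dz":0,"ax":1,"ay":0,"az":0,"fingers":0},
    {"dx":0.03,"dy":0,"dz":0,"ax":1,"ay":0,"az":0,"fingers":0},
    {"dx":0.03,"dy":0,"dz":0,"ax":1,"ay":0,"az":0,"fingers":0},
    {"dx":0.03,"dy":0,"dz":0,"ax":1,"ay":0,"az":0,"fingers":0},
    {"dx":0.03,"dy":0,"dz":0,"ax":1,"ay":0,"az":0,"fingers":0},
    {"dx":0.03,"dy":0,"dz":0,"ax":1.2,"ay":0,"az":0,"fingers":0},
  ],
)

```text
clock: 19.35
tool_pos: [0.4501, -0.2395, 0.1815]
orientation: [-119.0, 89.9, -21.6]
force: [0.8, -0.4, 5.7]
opening: 0.0138
```

```bash
python3 - <<'E'
from h import *
st()
E
```

```text
t 19.35 q [ -5.9   8.4 -25.7   0.  -55.9 -76.8] pos [ 0.4501 -0.2395  0.1815] jaw 97.33 xax [ 1.5e-03 -6.0e-04 -1.0e+00] F [ 0.76 -0.41  5.67] M [-0.115 -0.261  0.152] op 0.0138
```

Call:
send_rows(
  deltas=[
    {"dx":0,"dy":0,"dz":0,"ax":-1,"ay":0,"az":0,"fingers":0},
    {"dx":0,"dy":0,"dz":0,"ax":-1,"ay":0,"az":0,"fingers":0},
    {"dx":0,"dy":0,"dz":0,"ax":-0.6,"ay":0,"az":0,"fingers":0},
  ],
)

```text
clock: 19.73
tool_pos: [0.45, -0.2395, 0.1814]
orientation: [-131.0, 89.9, -20.3]
force: [0.2, -0.6, 7.0]
opening: 0.0135
```

```bash
python3 - <<'E'
from h import *
st()
E
```

```text
t 19.73 q [ -5.9   8.4 -25.7   0.  -55.9 -63.5] pos [ 0.45   -0.2395  0.1814] jaw 110.63 xax [ 1.3e-03 -5.0e-04 -1.0e+00] F [ 0.18 -0.65  6.98] M [-0.043 -0.085 -0.046] op 0.0135
```

Call:
send_rows(
  deltas=[
    {"dx":0,"dy":0,"dz":0,"ax":-0.6,"ay":0,"az":0,"fingers":0},
  ],
)

```text
clock: 19.85
tool_pos: [0.45, -0.2395, 0.1814]
orientation: [-133.5, 89.9, -19.9]
force: [0.5, -0.6, 6.8]
opening: 0.0142
```

```bash
python3 - <<'E'
from h import *
st()
E
```

```text
t 19.85 q [ -5.9   8.4 -25.7   0.  -55.9 -60.5] pos [ 0.45   -0.2395  0.1814] jaw 113.6 xax [ 1.3e-03 -5.0e-04 -1.0e+00] F [ 0.51 -0.64  6.75] M [ 0.001 -0.126 -0.031] op 0.0142
```

Call:
send_rows(
  deltas=[
    {"dx":0,"dy":0,"dz":0,"ax":-0.5,"ay":0,"az":0,"fingers":0},
  ],
)

```text
clock: 19.98
tool_pos: [0.45, -0.2395, 0.1815]
orientation: [-136.2, 89.9, -20.1]
force: [-0.6, 0.1, 7.1]
opening: 0.0139
```

```bash
python3 - <<'E'
from h import *
st()
E
```

```text
t 19.98 q [ -5.9   8.4 -25.7   0.  -55.9 -58. ] pos [ 0.45   -0.2395  0.1815] jaw 116.09 xax [ 1.3e-03 -5.0e-04 -1.0e+00] F [-0.65  0.14  7.13] M [-0.092 -0.102 -0.051] op 0.0139
```

Call:
send_rows(
  deltas=[
    {"dx":-0.02,"dy":0,"dz":0,"ax":-0.5,"ay":0,"az":0,"fingers":0},
    {"dx":-0.02,"dy":0,"dz":0,"ax":-0.5,"ay":0,"az":0,"fingers":0},
  ],
)

```text
clock: 20.23
tool_pos: [0.4501, -0.2395, 0.1815]
orientation: [-138.6, 89.9, -17.6]
force: [0.8, -0.4, 6.1]
opening: 0.0139
```

```bash
python3 - <<'E'
from h import *
st()
E
```

```text
t 20.23 q [ -5.9   8.4 -25.7   0.  -55.9 -53. ] pos [ 0.4501 -0.2395  0.1815] jaw 121.07 xax [ 1.5e-03 -5.0e-04 -1.0e+00] F [ 0.82 -0.35  6.1 ] M [-0.143 -0.247 -0.137] op 0.0139
```

Call:
send_rows(
  deltas=[
    {"dx":-0.03,"dy":0,"dz":0,"ax":-1,"ay":0,"az":0,"fingers":0},
    {"dx":-0.03,"dy":0,"dz":0,"ax":-1,"ay":0,"az":0,"fingers":0},
    {"dx":-0.03,"dy":0,"dz":0,"ax":-1,"ay":0,"az":0,"fingers":0},
    {"dx":-0.03,"dy":0,"dz":0,"ax":-1,"ay":0,"az":0,"fingers":0},
    {"dx":-0.03,"dy":0,"dz":0,"ax":-1,"ay":0,"az":0,"fingers":0},
    {"dx":-0.03,"dy":0,"dz":0,"ax":-1,"ay":0,"az":0,"fingers":0},
    {"dx":-0.03,"dy":0,"dz":0,"ax":-1,"ay":0,"az":0,"fingers":0},
    {"dx":-0.03,"dy":0,"dz":0,"ax":-1,"ay":0,"az":0,"fingers":0},
    {"dx":-0.03,"dy":0,"dz":0,"ax":-1,"ay":0,"az":0,"fingers":0},
  ],
)

```text
clock: 21.35
tool_pos: [0.45, -0.2395, 0.1817]
orientation: [175.4, 89.9, -18.4]
force: [1.1, -1.3, 5.6]
opening: 0.0139
```

Call:
send_rows(
  deltas=[
    {"dx":-0.03,"dy":0,"dz":0,"ax":-1,"ay":0,"az":0,"fingers":0},
    {"dx":-0.03,"dy":0,"dz":0,"ax":-1,"ay":0,"az":0,"fingers":0},
    {"dx":-0.03,"dy":0,"dz":0,"ax":-1,"ay":0,"az":0,"fingers":0},
    {"dx":-0.03,"dy":0,"dz":0,"ax":-1,"ay":0,"az":0,"fingers":0},
    {"dx":-0.03,"dy":0,"dz":0,"ax":-1,"ay":0,"az":0,"fingers":0},
    {"dx":-0.03,"dy":0,"dz":0,"ax":-1,"ay":0,"az":0,"fingers":0},
    {"dx":-0.03,"dy":0,"dz":0,"ax":-1,"ay":0,"az":0,"fingers":0},
    {"dx":-0.03,"dy":0,"dz":0,"ax":-1,"ay":0,"az":0,"fingers":0},
  ],
)

```text
clock: 22.35
tool_pos: [0.45, -0.2395, 0.182]
orientation: [132.0, 89.9, -21.8]
force: [0.7, -0.6, 7.0]
opening: 0.0139
```

```bash
python3 - <<'E'
from h import *
st()
s=snap('wrist'); save(s,'w11');cv2.imwrite('pics/zl.png',s['image'][150:400,200:450])
E
```

```text
t 22.35 q [ -5.9   8.3 -25.6   0.  -55.9  32. ] pos [ 0.45   -0.2395  0.182 ] jaw -153.85 xax [ 1.4e-03 -5.0e-04 -1.0e+00] F [ 0.72 -0.64  7.02] M [-0.27  -0.08  -0.099] op 0.0139
```

View pics/zl.png

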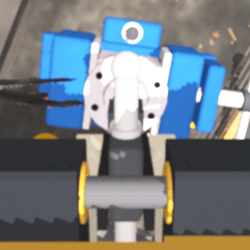

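Call:
send_rows(
  deltas=[
    {"dx":0,"dy":0,"dz":0,"ax":1,"ay":0,"az":0,"fingers":0},
    {"dx":0,"dy":0,"dz":0,"ax":1,"ay":0,"az":0,"fingers":0},
    {"dx":0,"dy":0,"dz":0,"ax":1,"ay":0,"az":0,"fingers":0},
    {"dx":0,"dy":0,"dz":0,"ax":1,"ay":0,"az":0,"fingers":0},
    {"dx":0.03,"dy":0,"dz":0,"ax":1,"ay":0,"az":0,"fingers":0},
    {"dx":0.03,"dy":0,"dz":0,"ax":1,"ay":0,"az":0,"fingers":0},
    {"dx":0.03,"dy":0,"dz":0,"ax":1,"ay":0,"az":0,"fingers":0},
    {"dx":0.03,"dy":0,"dz":0,"ax":1,"ay":0,"az":0,"fingers":0},
    {"dx":0.03,"dy":0,"dz":0,"ax":1,"ay":0,"az":0,"fingers":0},
    {"dx":0.03,"dy":0,"dz":0,"ax":1,"ay":0,"az":0,"fingers":0},
    {"dx":0.03,"dy":0,"dz":0,"ax":1,"ay":0,"az":0,"fingers":0},
    {"dx":0.03,"dy":0,"dz":0,"ax":1,"ay":0,"az":0,"fingers":0},
  ],
)

```text
clock: 23.9
tool_pos: [0.4501, -0.2395, 0.1817]
orientation: [-169.9, 89.9, -24.0]
force: [0.5, -0.3, 5.5]
opening: 0.014
```

Call:
send_rows(
  deltas=[
    {"dx":0.03,"dy":0,"dz":0,"ax":1,"ay":0,"az":0,"fingers":0},
    {"dx":0.03,"dy":0,"dz":0,"ax":1,"ay":0,"az":0,"fingers":0},
    {"dx":0.03,"dy":0,"dz":0,"ax":1,"ay":0,"az":0,"fingers":0},
    {"dx":0.03,"dy":0,"dz":0,"ax":1,"ay":0,"az":0,"fingers":0},
    {"dx":0.03,"dy":0,"dz":0,"ax":1,"ay":0,"az":0,"fingers":0},
    {"dx":0.03,"dy":0,"dz":0,"ax":1,"ay":0,"az":0,"fingers":0},
    {"dx":0.03,"dy":0,"dz":0,"ax":1,"ay":0,"az":0,"fingers":0},
    {"dx":0.03,"dy":0,"dz":0,"ax":1,"ay":0,"az":0,"fingers":0},
    {"dx":0.03,"dy":0,"dz":0,"ax":1,"ay":0,"az":0,"fingers":0},
    {"dx":0.03,"dy":0,"dz":0,"ax":1,"ay":0,"az":0,"fingers":0},
  ],
)

```text
clock: 25.15
tool_pos: [0.4501, -0.2395, 0.1815]
orientation: [-117.0, 89.9, -21.1]
force: [0.3, 0.5, 5.9]
opening: 0.0144
```

```bash
python3 - <<'E'
from h import *
st()
E
```

```text
t 25.15 q [ -5.9   8.4 -25.7   0.  -55.9 -78.3] pos [ 0.4501 -0.2395  0.1815] jaw 95.85 xax [ 1.5e-03 -6.0e-04 -1.0e+00] F [0.29 0.45 5.9 ] M [-0.173 -0.309  0.154] op 0.0144
```

Call:
send_rows(
  deltas=[
    {"dx":0.03,"dy":0,"dz":0,"ax":1,"ay":0,"az":0,"fingers":0},
    {"dx":0.03,"dy":0,"dz":0,"ax":1,"ay":0,"az":0,"fingers":0},
    {"dx":0.03,"dy":0,"dz":0,"ax":1,"ay":0,"az":0,"fingers":0},
    {"dx":0.03,"dy":0,"dz":0,"ax":1,"ay":0,"az":0,"fingers":0},
    {"dx":0.03,"dy":0,"dz":0,"ax":1,"ay":0,"az":0,"fingers":0},
    {"dx":0.03,"dy":0,"dz":0,"ax":1,"ay":0,"az":0,"fingers":0},
    {"dx":0.03,"dy":0,"dz":0,"ax":1,"ay":0,"az":0,"fingers":0},
    {"dx":0.03,"dy":0,"dz":0,"ax":1,"ay":0,"az":0,"fingers":0},
    {"dx":0.03,"dy":0,"dz":0,"ax":1,"ay":0,"az":0,"fingers":0},
    {"dx":0.03,"dy":0,"dz":0,"ax":1,"ay":0,"az":0,"fingers":0},
  ],
)

```text
clock: 26.4
tool_pos: [0.4502, -0.2395, 0.1812]
orientation: [-67.1, 89.9, -21.2]
force: [1.5, -1.1, 5.9]
opening: 0.0139
```

```bash
python3 - <<'E'
from h import *
st()
E
```

```text
t 26.4 q [  -5.9    8.4  -25.7    0.   -55.8 -128.3] pos [ 0.4502 -0.2395  0.1812] jaw 45.85 xax [ 1.6e-03 -6.0e-04 -1.0e+00] F [ 1.51 -1.07  5.91] M [-0.272 -0.296  0.095] op 0.0139
```

Call:
send_rows(
  deltas=[
    {"dx":0.03,"dy":0,"dz":0,"ax":1,"ay":0,"az":0,"fingers":0},
    {"dx":0.03,"dy":0,"dz":0,"ax":1,"ay":0,"az":0,"fingers":0},
    {"dx":0.03,"dy":0,"dz":0,"ax":1,"ay":0,"az":0,"fingers":0},
    {"dx":0.03,"dy":0,"dz":0,"ax":1,"ay":0,"az":0,"fingers":0},
    {"dx":0.03,"dy":0,"dz":0,"ax":1,"ay":0,"az":0,"fingers":0},
  ],
)

```text
clock: 27.02
tool_pos: [0.4502, -0.2395, 0.1811]
orientation: [-42.9, 89.9, -22.1]
force: [0.3, -0.1, 5.7]
opening: 0.0139
```

```bash
python3 - <<'E'
from h import *
st()
E
```

```text
t 27.02 q [  -5.9    8.4  -25.7    0.   -55.8 -153.3] pos [ 0.4502 -0.2395  0.1811] jaw 20.85 xax [ 1.7e-03 -7.0e-04 -1.0e+00] F [ 0.31 -0.13  5.7 ] M [-0.317 -0.312  0.129] op 0.0139
```

Call:
send_rows(
  deltas=[
    {"dx":0.03,"dy":0,"dz":0,"ax":0.8,"ay":0,"az":0,"fingers":0},
    {"dx":0.03,"dy":0,"dz":0,"ax":0.8,"ay":0,"az":0,"fingers":0},
    {"dx":0.03,"dy":0,"dz":0,"ax":0.8,"ay":0,"az":0,"fingers":0},
  ],
)

```text
clock: 27.4
tool_pos: [0.4502, -0.2395, 0.181]
orientation: [-30.5, 89.9, -21.6]
force: [1.0, -0.1, 5.3]
opening: 0.0137
```

```bash
python3 - <<'E'
from h import *
st()
E
```

```text
t 27.4 q [  -5.9    8.4  -25.7    0.   -55.8 -165.2] pos [ 0.4502 -0.2395  0.181 ] jaw 8.89 xax [ 1.6e-03 -6.0e-04 -1.0e+00] F [ 1.04 -0.09  5.34] M [-0.377 -0.297  0.169] op 0.0137
```

Call:
send_rows(
  deltas=[
    {"dx":0,"dy":0,"dz":0,"ax":-1,"ay":0,"az":0,"fingers":0},
    {"dx":0,"dy":0,"dz":0,"ax":-1,"ay":0,"az":0,"fingers":0},
    {"dx":0,"dy":0,"dz":0,"ax":-1,"ay":0,"az":0,"fingers":0},
    {"dx":0,"dy":0,"dz":0,"ax":-1,"ay":0,"az":0,"fingers":0},
    {"dx":-0.03,"dy":0,"dz":0,"ax":-1,"ay":0,"az":0,"fingers":0},
    {"dx":-0.03,"dy":0,"dz":0,"ax":-1,"ay":0,"az":0,"fingers":0},
    {"dx":-0.03,"dy":0,"dz":0,"ax":-1,"ay":0,"az":0,"fingers":0},
    {"dx":-0.03,"dy":0,"dz":0,"ax":-1,"ay":0,"az":0,"fingers":0},
    {"dx":-0.03,"dy":0,"dz":0,"ax":-1,"ay":0,"az":0,"fingers":0},
    {"dx":-0.03,"dy":0,"dz":0,"ax":-1,"ay":0,"az":0,"fingers":0},
    {"dx":-0.03,"dy":0,"dz":0,"ax":-1,"ay":0,"az":0,"fingers":0},
    {"dx":-0.03,"dy":0,"dz":0,"ax":-1,"ay":0,"az":0,"fingers":0},
  ],
)

```text
clock: 28.9
tool_pos: [0.4501, -0.2395, 0.1812]
orientation: [-85.6, 89.9, -16.5]
force: [0.8, -0.7, 5.7]
opening: 0.0137
```

Call:
send_rows(
  deltas=[
    {"dx":-0.03,"dy":0,"dz":0,"ax":-1,"ay":0,"az":0,"fingers":0},
    {"dx":-0.03,"dy":0,"dz":0,"ax":-1,"ay":0,"az":0,"fingers":0},
    {"dx":-0.03,"dy":0,"dz":0,"ax":-1,"ay":0,"az":0,"fingers":0},
    {"dx":-0.03,"dy":0,"dz":0,"ax":-1,"ay":0,"az":0,"fingers":0},
    {"dx":-0.03,"dy":0,"dz":0,"ax":-1,"ay":0,"az":0,"fingers":0},
    {"dx":-0.03,"dy":0,"dz":0,"ax":-1,"ay":0,"az":0,"fingers":0},
    {"dx":-0.03,"dy":0,"dz":0,"ax":-1,"ay":0,"az":0,"fingers":0},
    {"dx":-0.03,"dy":0,"dz":0,"ax":-1,"ay":0,"az":0,"fingers":0},
    {"dx":-0.03,"dy":0,"dz":0,"ax":-1,"ay":0,"az":0,"fingers":0},
    {"dx":-0.02,"dy":0,"dz":0,"ax":-0.7,"ay":0,"az":0,"fingers":0},
  ],
)

```text
clock: 30.15
tool_pos: [0.4501, -0.2395, 0.1814]
orientation: [-135.3, 89.9, -17.7]
force: [1.4, -0.5, 6.4]
opening: 0.014
```

```bash
python3 - <<'E'
from h import *
st()
E
```

```text
t 30.15 q [ -5.9   8.4 -25.7   0.  -55.9 -56.5] pos [ 0.4501 -0.2395  0.1814] jaw 117.62 xax [ 1.5e-03 -5.0e-04 -1.0e+00] F [ 1.41 -0.47  6.4 ] M [-0.106 -0.247 -0.144] op 0.014
```

Call:
send_rows(
  deltas=[
    {"dx":0,"dy":0,"dz":0,"ax":1,"ay":0,"az":0,"fingers":0},
    {"dx":-0.6,"dy":0,"dz":0,"ax":0.8,"ay":0,"az":0,"fingers":0},
    {"dx":0,"dy":0,"dz":0,"ax":0,"ay":0,"az":0,"fingers":0},
  ],
)

```text
clock: 30.52
tool_pos: [0.4497, -0.2393, 0.1816]
orientation: [-117.5, 90.0, -9.0]
force: [1.0, 0.4, 3.6]
opening: 0.0135
```

```bash
python3 - <<'E'
from h import *
st()
E
```

```text
t 30.52 q [ -5.9   8.4 -25.7   0.  -55.9 -65.6] pos [ 0.4497 -0.2393  0.1816] jaw 108.52 xax [ 7.e-04 -1.e-04 -1.e+00] F [1.04 0.41 3.63] M [-0.134 -0.415 -0.008] op 0.0135
```

Call:
send_rows(
  deltas=[
    {"dx":0,"dy":0,"dz":0,"ax":0,"ay":0,"az":0,"fingers":0.5},
    {"dx":0,"dy":0,"dz":0,"ax":0,"ay":0,"az":0,"fingers":0.5},
    {"dx":0,"dy":0,"dz":0,"ax":0,"ay":0,"az":0,"fingers":0.5},
    {"dx":0,"dy":0,"dz":0,"ax":0,"ay":0,"az":0,"fingers":0.5},
  ],
)

```text
clock: 31.02
tool_pos: [0.4493, -0.2393, 0.1812]
orientation: [54.2, 90.0, 162.7]
force: [0.4, 0.0, -0.2]
opening: 0.0424
```

```bash
python3 - <<'E'
from h import *
st()
E
```

```text
t 31.02 q [ -5.9   8.4 -25.7  -0.  -56.  -65.6] pos [ 0.4493 -0.2393  0.1812] jaw 108.5 xax [-4.e-04  1.e-04 -1.e+00] F [ 0.44  0.03 -0.16] M [0.017 0.002 0.014] op 0.0424
```

Call:
send_rows(
  deltas=[
    {"dx":-22,"dy":0,"dz":0,"ax":0,"ay":0,"az":0,"fingers":0.5},
    {"dx":-22,"dy":0,"dz":0,"ax":0,"ay":0,"az":0,"fingers":0.5},
    {"dx":0,"dy":0,"dz":0,"ax":-2,"ay":0,"az":0,"fingers":0.5},
    {"dx":0,"dy":0,"dz":0,"ax":-2,"ay":0,"az":0,"fingers":0.5},
    {"dx":0,"dy":0,"dz":0,"ax":-2,"ay":0,"az":0,"fingers":0.5},
    {"dx":0,"dy":0,"dz":0,"ax":-2,"ay":0,"az":0,"fingers":0.5},
    {"dx":0,"dy":0,"dz":0,"ax":-2,"ay":0,"az":0,"fingers":0.5},
    {"dx":0,"dy":0,"dz":0,"ax":-2,"ay":0,"az":0,"fingers":0.5},
    {"dx":0,"dy":0,"dz":0,"ax":-2,"ay":0,"az":0,"fingers":0.5},
    {"dx":0,"dy":0,"dz":0,"ax":-2,"ay":0,"az":0,"fingers":0.5},
  ],
)

```text
clock: 32.28
tool_pos: [0.4494, -0.2393, 0.2253]
orientation: [-39.0, 90.0, 149.8]
force: [-0.5, -0.4, 0.2]
opening: 0.0438
```

Call:
send_rows(
  deltas=[
    {"dx":0,"dy":0,"dz":0,"ax":-2,"ay":0,"az":0,"fingers":0.5},
    {"dx":0,"dy":0,"dz":0,"ax":-2,"ay":0,"az":0,"fingers":0.5},
    {"dx":0,"dy":0,"dz":0,"ax":-2,"ay":0,"az":0,"fingers":0.5},
    {"dx":0,"dy":0,"dz":0,"ax":-2,"ay":0,"az":0,"fingers":0.5},
    {"dx":0,"dy":0,"dz":0,"ax":-2,"ay":0,"az":0,"fingers":0.5},
    {"dx":0,"dy":0,"dz":0,"ax":-2,"ay":0,"az":0,"fingers":0.5},
    {"dx":0,"dy":0,"dz":0,"ax":-2,"ay":0,"az":0,"fingers":0.5},
    {"dx":0,"dy":0,"dz":0,"ax":-2,"ay":0,"az":0,"fingers":0.5},
    {"dx":0,"dy":0,"dz":0,"ax":-2,"ay":0,"az":0,"fingers":0.5},
    {"dx":0,"dy":0,"dz":0,"ax":-2,"ay":0,"az":0,"fingers":0.5},
    {"dx":0,"dy":0,"dz":0,"ax":0,"ay":0,"az":0,"fingers":0.5},
    {"dx":0,"dy":0,"dz":0,"ax":0,"ay":0,"az":0,"fingers":0.5},
  ],
)

```text
clock: 33.78
tool_pos: [0.4494, -0.2393, 0.2254]
orientation: [-121.9, 90.0, 166.4]
force: [0.8, -1.0, 0.2]
opening: 0.0441
```

```bash
python3 - <<'E'
from h import *
np.set_printoptions(precision=3,suppress=True)
st()
s=snap('wrist'); save(s,'w12');cv2.imwrite('pics/zm.png',cv2.resize(s['image'][150:400,200:450],None,fx=2.4,fy=2.4,interpolation=cv2.INTER_CUBIC))
c=snap('scene'); save(c,'s12');u,v=385,258
cv2.imwrite('pics/zn.png',cv2.resize(c['image'][v-40:v+30,u-35:u+35],None,fx=8,fy=8,interpolation=cv2.INTER_CUBIC))
print(delta([.4495,-.2393,.1815],toolR(-71.5)))
E
```

```text
t 33.77 q [ -5.9   6.  -22.1  -0.  -61.9 114.2] pos [ 0.449 -0.239  0.225] jaw -71.73 xax [-0.  0. -1.] F [ 0.84 -0.95  0.24] M [-0.112  0.121 -0.036] op 0.0441
(array([43.893,  0.043,  0.003]), array([-0.031, -0.   , -0.   ]))
```

View pics/zm.png

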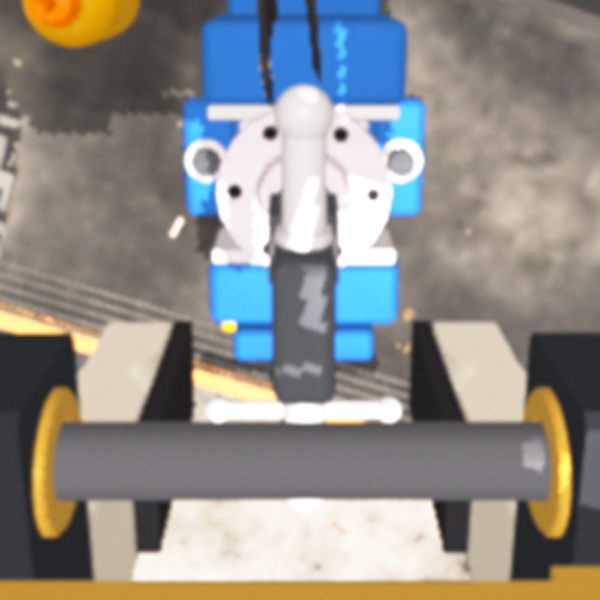

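View pics/zn.png

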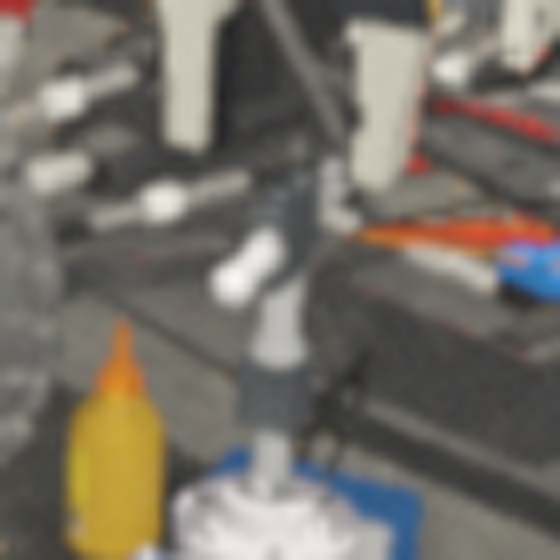

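The wrench stands upright on the tap and its bar lines up with the hand, with the ball at (305,108) and the head at column 303 of the crop. I'll lower and regrip.

Call:
send_rows(
  deltas=[
    {"dx":18,"dy":0,"dz":0,"ax":0,"ay":0,"az":0,"fingers":0.5},
    {"dx":18,"dy":0,"dz":0,"ax":0,"ay":0,"az":0,"fingers":0.5},
    {"dx":8,"dy":0,"dz":0,"ax":0,"ay":0,"az":0,"fingers":0.5},
    {"dx":0,"dy":0,"dz":0,"ax":0,"ay":0,"az":0,"fingers":0},
    {"dx":0,"dy":0,"dz":0,"ax":0,"ay":0,"az":0,"fingers":0},
    {"dx":0,"dy":0,"dz":0,"ax":0,"ay":0,"az":0,"fingers":0},
    {"dx":0,"dy":0,"dz":0,"ax":0,"ay":0,"az":0,"fingers":0},
    {"dx":0,"dy":0,"dz":0,"ax":0,"ay":0,"az":0,"fingers":0},
  ],
)

```text
clock: 34.88
tool_pos: [0.4498, -0.2394, 0.1818]
orientation: [50.7, 89.9, -20.8]
force: [0.4, -0.1, 2.3]
opening: 0.0135
```

```bash
python3 - <<'E'
from h import *
st()
E
```

```text
t 34.88 q [ -5.9   8.3 -25.6   0.  -56.  114.4] pos [ 0.4498 -0.2394  0.1818] jaw -71.5 xax [ 9.e-04 -3.e-04 -1.e+00] F [ 0.44 -0.08  2.34] M [-0.225  0.076  0.019] op 0.0135
```

Call:
send_rows(
  deltas=[
    {"dx":0.6,"dy":0,"dz":0,"ax":0,"ay":0,"az":0,"fingers":0},
    {"dx":0,"dy":0,"dz":0,"ax":1,"ay":0,"az":0,"fingers":0},
    {"dx":0,"dy":0,"dz":0,"ax":1,"ay":0,"az":0,"fingers":0},
    {"dx":0.03,"dy":0,"dz":0,"ax":1,"ay":0,"az":0,"fingers":0},
    {"dx":0.03,"dy":0,"dz":0,"ax":1,"ay":0,"az":0,"fingers":0},
    {"dx":0.03,"dy":0,"dz":0,"ax":1,"ay":0,"az":0,"fingers":0},
    {"dx":0.03,"dy":0,"dz":0,"ax":1,"ay":0,"az":0,"fingers":0},
    {"dx":0.03,"dy":0,"dz":0,"ax":1,"ay":0,"az":0,"fingers":0},
    {"dx":0.03,"dy":0,"dz":0,"ax":1,"ay":0,"az":0,"fingers":0},
  ],
)

```text
clock: 36.0
tool_pos: [0.4501, -0.2396, 0.1815]
orientation: [85.9, 89.9, -25.7]
force: [0.0, 0.7, 5.7]
opening: 0.0141
```

```bash
python3 - <<'E'
from h import *
st()
E
```

```text
t 36.0 q [ -5.9   8.4 -25.7   0.  -55.9  74.2] pos [ 0.4501 -0.2396  0.1815] jaw -111.64 xax [ 1.6e-03 -8.0e-04 -1.0e+00] F [0.   0.7  5.65] M [0.017 0.214 0.106] op 0.0141
```

Call:
send_rows(
  deltas=[
    {"dx":0.03,"dy":0,"dz":0,"ax":1,"ay":0,"az":0,"fingers":0},
    {"dx":0.03,"dy":0,"dz":0,"ax":1,"ay":0,"az":0,"fingers":0},
    {"dx":0.03,"dy":0,"dz":0,"ax":1,"ay":0,"az":0,"fingers":0},
    {"dx":0.03,"dy":0,"dz":0,"ax":1,"ay":0,"az":0,"fingers":0},
    {"dx":0.03,"dy":0,"dz":0,"ax":1,"ay":0,"az":0,"fingers":0},
    {"dx":0.03,"dy":0,"dz":0,"ax":1,"ay":0,"az":0,"fingers":0},
    {"dx":0.03,"dy":0,"dz":0,"ax":1,"ay":0,"az":0,"fingers":0},
    {"dx":0.03,"dy":0,"dz":0,"ax":1,"ay":0,"az":0,"fingers":0},
  ],
)

```text
clock: 37.0
tool_pos: [0.4503, -0.2396, 0.1813]
orientation: [128.1, 89.9, -23.5]
force: [-0.6, 0.4, 6.3]
opening: 0.0141
```

```bash
python3 - <<'E'
from h import *
st()
E
```

```text
t 37.0 q [ -5.9   8.4 -25.7   0.  -55.8  34.2] pos [ 0.4503 -0.2396  0.1813] jaw -151.64 xax [ 1.8e-03 -8.0e-04 -1.0e+00] F [-0.62  0.35  6.32] M [0.091 0.156 0.171] op 0.0141
```

Call:
send_rows(
  deltas=[
    {"dx":0.03,"dy":0,"dz":0,"ax":1,"ay":0,"az":0,"fingers":0},
    {"dx":0.03,"dy":0,"dz":0,"ax":1,"ay":0,"az":0,"fingers":0},
    {"dx":0.03,"dy":0,"dz":0,"ax":1,"ay":0,"az":0,"fingers":0},
    {"dx":0.03,"dy":0,"dz":0,"ax":1,"ay":0,"az":0,"fingers":0},
    {"dx":0.02,"dy":0,"dz":0,"ax":0.6,"ay":0,"az":0,"fingers":0},
  ],
)

```text
clock: 37.62
tool_pos: [0.4503, -0.2395, 0.1812]
orientation: [152.4, 89.9, -22.2]
force: [-0.4, 0.2, 6.0]
opening: 0.0138
```

```bash
python3 - <<'E'
from h import *
st()
E
```

```text
t 37.62 q [ -5.9   8.4 -25.7   0.  -55.8  11.3] pos [ 0.4503 -0.2395  0.1812] jaw -174.6 xax [ 1.9e-03 -8.0e-04 -1.0e+00] F [-0.44  0.18  5.97] M [0.079 0.071 0.155] op 0.0138
```

Call:
send_rows(
  deltas=[
    {"dx":0.01,"dy":0,"dz":0,"ax":0.4,"ay":0,"az":0,"fingers":0},
    {"dx":0.01,"dy":0,"dz":0,"ax":0.4,"ay":0,"az":0,"fingers":0},
  ],
)

```text
clock: 37.88
tool_pos: [0.4503, -0.2395, 0.1812]
orientation: [156.9, 89.9, -21.7]
force: [0.3, 0.5, 5.9]
opening: 0.0139
```

```bash
python3 - <<'E'
from h import *
st()
E
```

```text
t 37.88 q [ -5.9   8.4 -25.7   0.  -55.8   7.3] pos [ 0.4503 -0.2395  0.1812] jaw -178.54 xax [ 1.9e-03 -8.0e-04 -1.0e+00] F [0.27 0.46 5.9 ] M [0.181 0.072 0.125] op 0.0139
```

Call:
send_rows(
  deltas=[
    {"dx":0.01,"dy":0,"dz":0,"ax":0.4,"ay":0,"az":0,"fingers":0},
    {"dx":0.01,"dy":0,"dz":0,"ax":0.4,"ay":0,"az":0,"fingers":0},
  ],
)

```text
clock: 38.12
tool_pos: [0.4503, -0.2396, 0.1811]
orientation: [159.6, 89.9, -23.0]
force: [-1.2, 0.2, 5.9]
opening: 0.0138
```

```bash
python3 - <<'E'
from h import *
st()
E
```

```text
t 38.12 q [ -5.9   8.4 -25.7   0.  -55.8   3.3] pos [ 0.4503 -0.2396  0.1811] jaw 177.46 xax [ 1.8e-03 -8.0e-04 -1.0e+00] F [-1.21  0.24  5.93] M [0.155 0.057 0.125] op 0.0138
```

Call:
send_rows(
  deltas=[
    {"dx":0.01,"dy":0,"dz":0,"ax":0.4,"ay":0,"az":0,"fingers":0},
    {"dx":0.01,"dy":0,"dz":0,"ax":0.4,"ay":0,"az":0,"fingers":0},
  ],
)

```text
clock: 38.38
tool_pos: [0.4503, -0.2395, 0.1811]
orientation: [165.1, 89.9, -21.4]
force: [0.3, -0.9, 5.8]
opening: 0.0138
```

```bash
python3 - <<'E'
from h import *
st()
E
```

```text
t 38.38 q [ -5.9   8.4 -25.7   0.  -55.8  -0.7] pos [ 0.4503 -0.2395  0.1811] jaw 173.46 xax [ 1.9e-03 -8.0e-04 -1.0e+00] F [ 0.28 -0.89  5.84] M [ 0.061 -0.017  0.125] op 0.0138
```

Call:
send_rows(
  deltas=[
    {"dx":0.01,"dy":0,"dz":0,"ax":0.4,"ay":0,"az":0,"fingers":0},
    {"dx":0.01,"dy":0,"dz":0,"ax":0.4,"ay":0,"az":0,"fingers":0},
  ],
)

```text
clock: 38.62
tool_pos: [0.4503, -0.2396, 0.1811]
orientation: [168.9, 89.9, -21.6]
force: [0.4, 0.8, 6.2]
opening: 0.014
```

```bash
python3 - <<'E'
from h import *
st()
E
```

```text
t 38.62 q [ -5.9   8.4 -25.7   0.  -55.8  -4.7] pos [ 0.4503 -0.2396  0.1811] jaw 169.46 xax [ 1.9e-03 -8.0e-04 -1.0e+00] F [0.37 0.8  6.17] M [ 0.121 -0.012  0.146] op 0.014
```

Call:
send_rows(
  deltas=[
    {"dx":0.01,"dy":0,"dz":0,"ax":0.4,"ay":0,"az":0,"fingers":0},
    {"dx":0.01,"dy":0,"dz":0,"ax":0.4,"ay":0,"az":0,"fingers":0},
  ],
)

```text
clock: 38.88
tool_pos: [0.4503, -0.2396, 0.181]
orientation: [173.0, 89.9, -21.6]
force: [0.2, 0.3, 5.8]
opening: 0.0138
```

```bash
python3 - <<'E'
from h import *
st()
E
```

```text
t 38.88 q [ -5.9   8.4 -25.7   0.  -55.8  -8.7] pos [ 0.4503 -0.2396  0.181 ] jaw 165.46 xax [ 2.e-03 -8.e-04 -1.e+00] F [0.23 0.34 5.84] M [0.096 0.03  0.161] op 0.0138
```

Call:
send_rows(
  deltas=[
    {"dx":0.01,"dy":0,"dz":0,"ax":0.4,"ay":0,"az":0,"fingers":0},
    {"dx":0.01,"dy":0,"dz":0,"ax":0.4,"ay":0,"az":0,"fingers":0},
  ],
)

```text
clock: 39.12
tool_pos: [0.4503, -0.2396, 0.181]
orientation: [176.5, 89.9, -22.1]
force: [-0.4, -0.6, 5.4]
opening: 0.0138
```

```bash
python3 - <<'E'
from h import *
st()
E
```

```text
t 39.12 q [ -5.9   8.4 -25.7   0.  -55.8 -12.7] pos [ 0.4503 -0.2396  0.181 ] jaw 161.46 xax [ 2.e-03 -8.e-04 -1.e+00] F [-0.42 -0.65  5.35] M [ 0.069 -0.006  0.146] op 0.0138
```

Call:
send_rows(
  deltas=[
    {"dx":0.01,"dy":0,"dz":0,"ax":0.4,"ay":0,"az":0,"fingers":0},
    {"dx":0.01,"dy":0,"dz":0,"ax":0.4,"ay":0,"az":0,"fingers":0},
  ],
)

```text
clock: 39.38
tool_pos: [0.4502, -0.2395, 0.181]
orientation: [177.8, 89.9, -24.7]
force: [-0.6, 0.4, 6.3]
opening: 0.0138
```

```bash
python3 - <<'E'
from h import *
st()
E
```

```text
t 39.38 q [ -5.9   8.4 -25.7   0.  -55.8 -16.7] pos [ 0.4502 -0.2395  0.181 ] jaw 157.47 xax [ 1.7e-03 -8.0e-04 -1.0e+00] F [-0.63  0.36  6.34] M [0.151 0.184 0.157] op 0.0138
```

Call:
send_rows(
  deltas=[
    {"dx":0.01,"dy":0,"dz":0,"ax":0.4,"ay":0,"az":0,"fingers":0},
    {"dx":0.01,"dy":0,"dz":0,"ax":0.4,"ay":0,"az":0,"fingers":0},
  ],
)

```text
clock: 39.62
tool_pos: [0.45, -0.2396, 0.181]
orientation: [175.9, 89.9, -30.6]
force: [0.3, 0.4, 6.3]
opening: 0.0134
```

```bash
python3 - <<'E'
from h import *
st()
E
```

```text
t 39.62 q [ -5.9   8.4 -25.7   0.  -55.8 -20.6] pos [ 0.45   -0.2396  0.181 ] jaw 153.48 xax [ 1.3e-03 -8.0e-04 -1.0e+00] F [0.33 0.36 6.3 ] M [0.211 0.4   0.29 ] op 0.0134
```

Call:
send_rows(
  deltas=[
    {"dx":0,"dy":0,"dz":0,"ax":0.4,"ay":0,"az":0,"fingers":0},
  ],
)

```text
clock: 39.75
tool_pos: [0.45, -0.2395, 0.181]
orientation: [175.5, 89.9, -33.0]
force: [-1.7, 0.1, 6.5]
opening: 0.0138
```

```bash
python3 - <<'E'
from h import *
st(); snap('wrist'); st()
E
```

```text
t 39.75 q [ -5.9   8.4 -25.7   0.  -55.8 -22.6] pos [ 0.45   -0.2395  0.181 ] jaw 151.48 xax [ 1.2e-03 -8.0e-04 -1.0e+00] F [-1.67  0.05  6.48] M [0.278 0.531 0.309] op 0.0138
t 39.8 q [ -5.9   8.4 -25.7   0.  -55.8 -22.7] pos [ 0.4499 -0.2395  0.181 ] jaw 151.38 xax [ 1.1e-03 -8.0e-04 -1.0e+00] F [-0.54  0.6   6.53] M [0.248 0.449 0.372] op 0.0136
```

Call:
send_rows(
  deltas=[
    {"dx":0,"dy":0,"dz":0,"ax":0.4,"ay":0,"az":0,"fingers":0},
    {"dx":0,"dy":0,"dz":0,"ax":0,"ay":0,"az":0,"fingers":0},
  ],
)

```text
clock: 40.05
tool_pos: [0.4499, -0.2395, 0.181]
orientation: [173.8, 89.9, -36.7]
force: [-2.7, 0.3, 7.7]
opening: 0.0137
```

```bash
python3 - <<'E'
from h import *
st(); snap('wrist'); st()
E
```

```text
t 40.05 q [ -5.9   8.4 -25.7   0.  -55.8 -24.6] pos [ 0.4499 -0.2395  0.181 ] jaw 149.52 xax [ 1.1e-03 -8.0e-04 -1.0e+00] F [-2.68  0.35  7.73] M [0.257 0.637 0.414] op 0.0137
t 40.1 q [ -5.9   8.4 -25.7   0.  -55.8 -24.6] pos [ 0.4499 -0.2395  0.181 ] jaw 149.55 xax [ 1.e-03 -8.e-04 -1.e+00] F [-1.19  0.91  7.48] M [0.279 0.574 0.388] op 0.014
```

Call:
send_rows(
  deltas=[
    {"dx":0,"dy":0,"dz":0,"ax":-0.7,"ay":0,"az":0,"fingers":0},
    {"dx":0,"dy":0,"dz":0,"ax":-0.7,"ay":0,"az":0,"fingers":0},
    {"dx":-0.6,"dy":0,"dz":0,"ax":-0.7,"ay":0,"az":0,"fingers":0},
    {"dx":0,"dy":0,"dz":0,"ax":0,"ay":0,"az":0,"fingers":0},
  ],
)

```text
clock: 40.6
tool_pos: [0.4499, -0.2394, 0.1811]
orientation: [-179.1, 89.9, -19.1]
force: [0.4, -0.9, 3.6]
opening: 0.0136
```

```bash
python3 - <<'E'
from h import *
st()
E
```

```text
t 40.6 q [ -5.9   8.4 -25.7   0.  -55.8 -14.1] pos [ 0.4499 -0.2394  0.1811] jaw 159.98 xax [ 1.e-03 -3.e-04 -1.e+00] F [ 0.44 -0.95  3.56] M [-0.039 -0.058  0.071] op 0.0136
```

Call:
send_rows(
  deltas=[
    {"dx":0,"dy":0,"dz":0,"ax":0,"ay":0,"az":0,"fingers":0.5},
    {"dx":0,"dy":0,"dz":0,"ax":0,"ay":0,"az":0,"fingers":0.5},
    {"dx":0,"dy":0,"dz":0,"ax":0,"ay":0,"az":0,"fingers":0.5},
    {"dx":0,"dy":0,"dz":0,"ax":0,"ay":0,"az":0,"fingers":0.5},
    {"dx":-10,"dy":0,"dz":0,"ax":0,"ay":0,"az":0,"fingers":0.5},
    {"dx":-25,"dy":0,"dz":0,"ax":0,"ay":0,"az":0,"fingers":0.5},
    {"dx":-35,"dy":0,"dz":0,"ax":0,"ay":0,"az":0,"fingers":0.5},
    {"dx":-30,"dy":0,"dz":0,"ax":0,"ay":0,"az":0,"fingers":0.5},
    {"dx":0,"dy":0,"dz":0,"ax":0,"ay":0,"az":0,"fingers":0.5},
    {"dx":0,"dy":0,"dz":0,"ax":0,"ay":0,"az":0,"fingers":0.5},
  ],
)

```text
clock: 41.85
tool_pos: [0.4492, -0.2392, 0.2807]
orientation: [-98.2, 90.0, 61.8]
force: [-0.1, -0.4, -0.5]
opening: 0.0441
```

```bash
python3 - <<'E'
from h import *
np.set_printoptions(precision=3,suppress=True)
st()
s=snap('wrist'); save(s,'w13');cv2.imwrite('pics/zo.png',cv2.resize(s['image'][100:350,200:450],None,fx=2.4,fy=2.4,interpolation=cv2.INTER_CUBIC))
c=snap('scene'); save(c,'s13');u,v=385,258
cv2.imwrite('pics/zp.png',cv2.resize(c['image'][v-40:v+30,u-35:u+35],None,fx=8,fy=8,interpolation=cv2.INTER_CUBIC))
t=snap('top'); save(t,'t13')
E
```

```text
t 41.85 q [ -5.9   3.7 -17.2  -0.  -69.1 -14.1] pos [ 0.449 -0.239  0.281] jaw 159.98 xax [ 0.  0. -1.] F [-0.09 -0.44 -0.53] M [0.118 0.099 0.032] op 0.0441
```

View pics/zo.png

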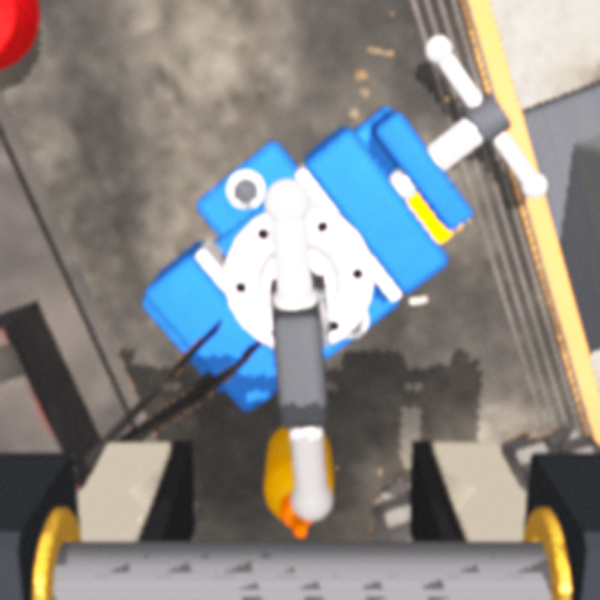

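View pics/zp.png

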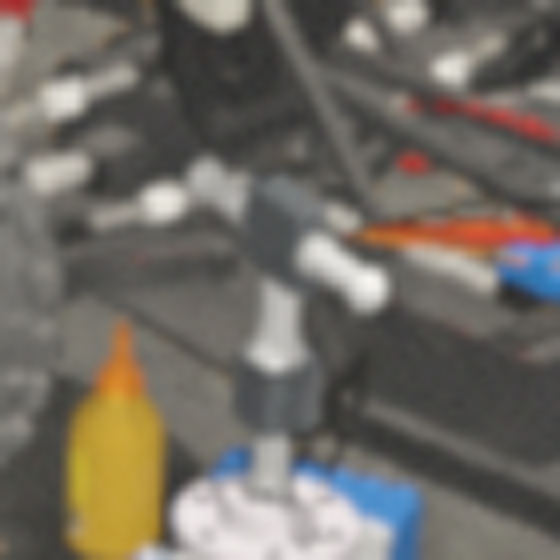

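View pics/t13.png

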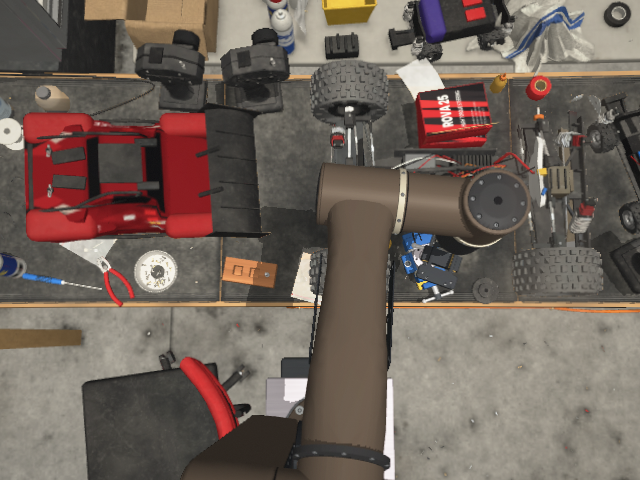

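The wrench stands upright and seated (head at (275,230), socket at (280,385) in the scene crop). The bottle, dish and gear are where they were. The bottom came at about 5.3 rad by my count, inside the expected band. I'll hand the job in.

```bash
python3 - <<'E'
from plant import ctrl
print(ctrl.close_job())
E
```

```text
the job is handed in; nothing more can be done
None
```

The tap is at the bottom of the hole, with the wrench standing upright and fully down on its square. The job was handed in at about 42 s with the gripper open and clear above it.

- **Seating:** I lifted the wrench from the stand and lowered it about 17 mm over the square without resistance. It then came to a hard stop, taken as fully down, and I kept it lightly pressed while turning.
- **Turning:** I ran half a turn forward, a quarter back, half forward and a quarter back. I allowed about 18° at each reversal for the play and the shank's wind-up. The hand then had to re-grip a half turn round, because the last wrist joint was running out of range. After that I ran forward in small steps.
- **Bottom:** The torque rose from about 0.14 Nm running to about 0.40 Nm, at roughly 5.3 rad of forward turn. That is firm but well under the 0.75 Nm strain limit. I eased the wind-up off before letting go.

**Last checks:**
- **Pictures:** They show the wrench upright on the tap. The bottle, dish and gear look unmoved; the arm partly hid the view from above, so I saw the tape only in part.
- **Drop:** The wrench sank about 1.5 mm overall, against about 1.7 mm expected for that turn.
- **Less certain:** The tap angles come from the wrist turn and torque, so they are good to a few degrees. My first top-camera estimate of the tap was about 5 mm off the wrist views. I went by the wrist views, and the insertion agreed with them.
- **Refused move:** The first move call was refused because its rows left out some values, and nothing moved.

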